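# Set a pump eccentric to top dead centre with a plunger gauge

## Robot

A 6-joint arm with a two-finger parallel gripper is mounted at the origin on a cart in front of the work surface, level with it; the furniture and walls round the work are solid. World frame = base frame: x ahead of the robot, y to its left, z up, the work surface at z = 0. Lengths are in m, angles in rad, forces in N, time in s.
With the tool pointing down it reaches from about 0.4 to 0.825 m from the base axis. Payload 7 kg.
Tool frame: the origin (TCP) lies at the centre of the arm's flange, where the gripper is bolted on; the fingertips stand 178 mm ahead of it and the grasp point (between the pads) lies 159 mm ahead of it; x points along the fingers, y is the direction in which the jaws open and shut, and the axes are right-handed (so a half turn about x gives the same grasp; the last joint's range is limited). The gripper opens to 88 mm and grips with 3 to 60 N. Pads are 19 mm wide; open, the fingers measure 130 mm over their backs; the gripper's body (78 mm by 193 mm) begins 47 mm behind the grasp point.
Start: joints at [1.413, 0.359, 0.012, 0, -1.224, -0.288], TCP at [0.291, 0.609, 0.405] pointing down, gripper open.
Joint ranges: [-3.07, 3.07], [-1.43, 2.12], [-1.02, 1.25], [-3.03, 1.67], [-3.05, -0], [-3.03, 3.03]. Speed limits (rad/s): [2.39, 2.39, 3.01, 3.14, 3.14, 3.14].

## Interface

Orientations are given as [roll, pitch, yaw] about the fixed x, y, z axes, in that order (R = Rz(yaw) Ry(pitch) Rx(roll)).
In Python, from station import status, viewer, arm gives the robot as it stands. The module is installed in compiled form; this text tells all that it offers.
- The arm moves only by the tool apply_moves, never from a script. Its argument "commands" is a list of rows, each an object of numbers: "dx", "dy", "dz": the shift along the world's x, y, z in mm; "spin": the turn about the world's z in degrees; "hand": the closure, from 0 (fully open) to 1 (shut). A call has exactly 5 rows; each row shifts and turns the commanded pose from where the row before left it; what a row does not reach is not made up. A row lasts 1/8 s, in which the tool goes at most 62.5 mm and 10.7 degrees, less where a joint would pass 70% of its speed; a pose out of reach is approached as far as the arm can. A call is refused whole if a number of a shift passes 62.5 or a number of a turn 10.7, either way. A call with a gripper value outside its range is refused whole. The fingers move at their own pace and stop on an object; "grip_force" is the grip in N (left out, the last holds). Time passes only in rows, so rows that do not move let the fingers close, or fill a call up. It gives the time, the measured TCP pose, the force and the opening at its end, in the units of the state.
- status.get_state(): the state, without advancing time (a new reading comes with each control period).
- viewer.grab_frame(name): name is "scene" or "side" or "wrist"; returns the picture (480x640x3 uint8, red, green, blue); there is no depth.
- viewer.camera_info(name): a dict with "fx", "fy", "cx", "cy" (pixels), "eye" and "attitude" of the camera in the world; the wrist camera has in their place "T_tool_cam" (4x4, takes a point from camera to tool coordinates, whose origin is the TCP and whose axes are the tool frame's). Camera axes: x right, y up, looking along -z (the intrinsics and any distortion apply to the point x, -y, -z); pixel columns grow to the right and rows downward; lengths in m; the calibration is good to about 2 mm. A picture is of the moment at which its call begins: read the wrist's pose just before it. camera_info takes no time and is no camera call.
- arm.job_done(): hands the job in, once; it reports no verdict.
The state is a dict: "t": time; "q": joint angles; "qd": joint speeds; "joint_efforts": joint torques, N m; "eef_pos": TCP position; "ee_rot": TCP orientation; "force": force on the tool from outside, world axes, zero at the start; "moment": the same for the moment, N m; "width": finger opening in m.
Only numpy, scipy, OpenCV 4.12 (cv2) and the standard library are available. Lean on these libraries where they do the work, as an engineer would, in place of code of your own. Each camera call takes 0.05 s, during which the arm holds its last target.

## Task

Push the dial gauge along its slide by the blue post until it is fully home and its sprung plunger bears on the eccentric disc. Then push the orange crank pin round with closed fingers (do not grip it) so that the gauge swings through its lowest reading and on to its highest, and leave the crank standing at the highest reading with the gauge still home. Push gently, with less than 25 N, and leave the bottle and the tape roll near by where they are.

Things in the scene. Friction and masses are not known exactly. Their poses are not given: they have to be found in the camera images.
- stand: Grey base plate of the checking stand, 110 x 300 x 14 mm, fixed to the bench; place and yaw vary. Origin under its centre; y axis along the plate from the shaft (y = -90 mm) towards the gauge, z up. Gauge end and crank end are 150 mm from the centre.
- shaft_axis (a point): Point on the vertical shaft's axis, 105 mm above the bench. Eccentric disc (aluminium, 72 mm across, 42 to 60 mm above the bench) and crank arm (66 to 74 mm) sit on the shaft and turn together, either way, without end stops, with steady friction (about 2.5 N at the pin); they stay where they are left.
- crank_pin (a point): Point on the centre line of the upright orange crank pin, 105 mm above the bench: a round, freely turning sleeve 14 mm thick, 42 mm from the shaft axis, 74 to 126 mm above the bench. It starts on the stand's -x side of the shaft, within 0.6 rad. The angle at which the eccentric is clamped to the shaft relative to the pin differs from unit to unit and is not known.
- gauge_post (a point): Point on the centre line of the gauge's upright blue push post, 105 mm above the bench: a round bar 16 mm thick, from 48 to 126 mm, on a low white carriage (top 42 mm), 55 mm behind the centre of the round dial (56 mm across, top 76 mm above the bench). With the gauge home the post is 167 mm from the shaft axis along the stand's +y.
- gauge (a joint): Gauge slide, m. 0 = fully back; grows as the gauge is pushed along the stand's -y towards the shaft; 0.035 = home against its stop. Starts between 0 and 0.012. Slides with about 7 N of friction and stays where it is left.
- plunger (a joint): Sprung plunger of the gauge, m. 0 = free, grows as it is pressed in (about 1.6 N at 0, 4.5 N at 0.0145). With the gauge fully home it follows the eccentric's rim: about 0.0025 at the lowest, 0.0145 at the highest, close to a cosine of the crank angle, once up and down a turn; all readings fall by as much as the gauge falls short of its stop.
- plunger_tip (a point): The free end of the plunger: its brass ball, 10 mm across, 51 mm above the bench, pointing along the stand's -y at the shaft. On the rim of the eccentric its y in the stand's frame runs from about -60 mm (lowest reading) to -48 mm (highest).
- needle (a joint): Red needle on the white dial, rad: 150 rad per m of plunger travel (about 0.4 at the lowest and 2.2 at the highest reading), counter-clockwise from above as the plunger is pressed in. The ticks stand 0.3 rad (2 mm of plunger) apart, from 0 to 2.4 rad.
- amber_bottle: Brown reagent bottle with white cap, 45 mm across, 93 mm tall, standing loose; origin under its centre. To be left alone.
- tape_roll: Flat roll of pale tape, 68 mm across, 18 mm high, lying loose; origin under its centre. To be left alone.

How it is judged:
By the outcome, as a careful person would: the job done as asked, in the order asked, and still so for the second after the job is handed in, with the robot touching nothing.
It also fails if it takes over 64 s, if anything falls off the work surface, if the arm or the gripper's body presses on something with over 40 N, if the wrist force passes 120 N, or if a joint passes its speed limit or range.

## Working session

There is one attempt and no reset: what is moved stays moved. The work goes in short steps, Python scripts to look and compute and a tool call to move; the robot and the scene stay as the last step left them, time stands still between calls to the robot, and variables do not carry over. Pictures are saved under pics/ and viewed, and the job is handed in when it is done.

Besides the shell and the picture viewer there is one more tool, called after "Request:" by a JSON object that holds its "op" and its "data", one argument or row to a line. apply_moves: Moves the arm, as the interface text tells. Its arguments: {"type":"object","properties":{"commands":{"type":"array","items":{"type":"object","properties":{"dx":{"type":"number"},"dy":{"type":"number"},"dz":{"type":"number"},"spin":{"type":"number"},"hand":{"type":"number"}}}},"grip_force":{"type":"number"}},"required":["commands"]}

```bash
mkdir -p pics; python3 - <<'E'
from station import status, viewer
import cv2
s=status.get_state(); print({k:s[k] for k in('t','eef_pos','ee_rot','force','width')})
for n in("scene","side","wrist"):
    f=viewer.grab_frame(n); cv2.imwrite(f"pics/{n}0.png",f[:,:,::-1]); print(n,viewer.camera_info(n))
E
```

```text
{'t': 0.0, 'eef_pos': array([0.29093955, 0.60885267, 0.40376792]), 'ee_rot': array([ 1.64512585,  1.56919467, -1.94237485]), 'force': array([0.21624761, 0.32534295, 0.44759199]), 'width': 0.08747449754439425}
scene {'fx': 547.482927560947, 'fy': 547.482927560947, 'cx': 323.2956625759055, 'cy': 239.69823500625984, 'eye': array([-0.21326987, -0.66256947,  0.70824384]), 'attitude': array([ 1.02476363, -0.00153479, -0.84730601])}
side {'fx': 580.6671233187155, 'fy': 580.6671233187155, 'cx': 334.60635066111837, 'cy': 233.73835207565529, 'eye': array([ 0.40752161, -1.0321654 ,  0.61942552]), 'attitude': array([ 1.09824628, -0.00919   , -0.11402282])}
wrist {'fx': 330.609057340769, 'fy': 330.609057340769, 'cx': 318.7252325146213, 'cy': 236.81088829615854, 'T_tool_cam': array([[ 1.83902217e-05,  2.83931955e-01, -9.58844432e-01,
         1.91368015e-02],
       [ 9.99999749e-01, -6.83955132e-04, -1.83352476e-04,
         8.17400825e-07],
       [-7.07866196e-04, -9.58844188e-01, -2.83931896e-01,
        -7.80698795e-02],
       [ 0.00000000e+00,  0.00000000e+00,  0.00000000e+00,
         1.00000000e+00]])}
```

View pics/scene0.png

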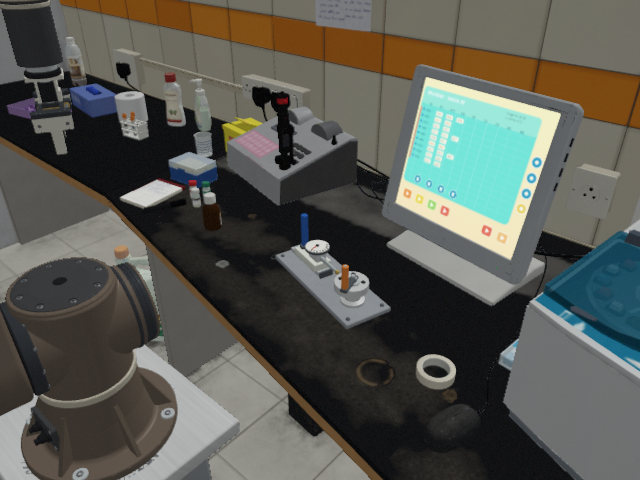

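View pics/side0.png

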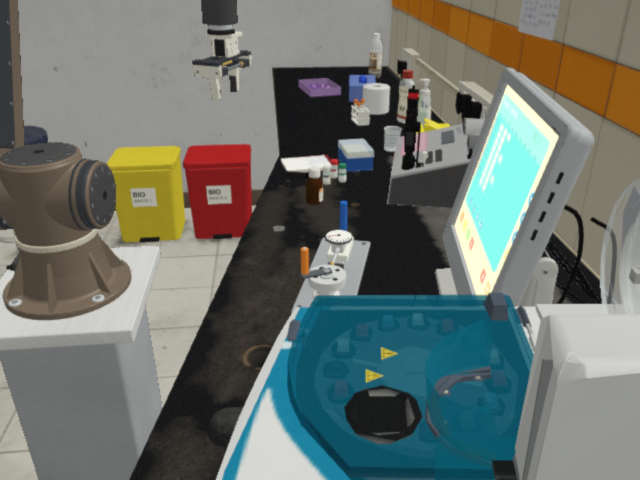

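View pics/wrist0.png

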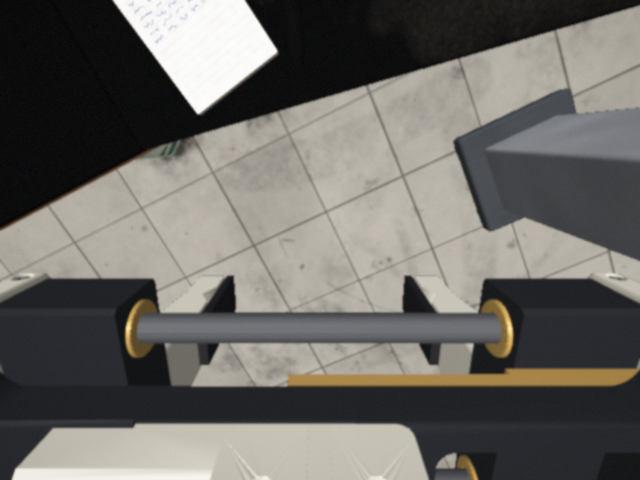

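The scene shows the blue post at about (305,230), the dial at (317,247) and the orange pin at (346,278). The bottle is at (212,212) and the tape at (436,371). Next I'll measure them.

```bash
cat > h.py <<'E'
import numpy as np, cv2
from scipy.spatial.transform import Rotation as R
from station import status, viewer
def cam(n,st=None):
    c=viewer.camera_info(n)
    K=(c['fx'],c['fy'],c['cx'],c['cy'])
    if n=='wrist':
        T=np.array(c['T_tool_cam']); Rt=R.from_euler('xyz',st['ee_rot']).as_matrix()
        return K,Rt@T[:3,:3],Rt@T[:3,3]+st['eef_pos']
    return K,R.from_euler('xyz',c['attitude']).as_matrix(),np.array(c['eye'])
def ray(c,u,v):
    K,Rm,e=c; d=Rm@np.array([(u-K[2])/K[0],-(v-K[3])/K[1],-1]); return e,d/np.linalg.norm(d)
def onz(c,u,v,z):
    e,d=ray(c,u,v); return e+d*(z-e[2])/d[2]
def tri(rs):
    A=np.zeros((3,3));b=np.zeros(3)
    for e,d in rs:
        P=np.eye(3)-np.outer(d,d);A+=P;b+=P@e
    return np.linalg.solve(A,b)
def proj(c,p):
    K,Rm,e=c; q=Rm.T@(np.array(p)-e); return K[2]+K[0]*q[0]/-q[2],K[3]-K[1]*q[1]/-q[2]
def blob(f,lo,hi,roi):
    x0,y0,x1,y1=roi; h=cv2.cvtColor(f,cv2.COLOR_RGB2HSV)[y0:y1,x0:x1]
    m=cv2.inRange(h,np.array(lo),np.array(hi))
    n,l,s,c=cv2.connectedComponentsWithStats(m)
    k=1+np.argmax(s[1:,4]); ys,xs=np.nonzero(l==k)
    return (xs+x0).astype(float),(ys+y0).astype(float)
BLUE=((105,120,40),(125,255,255)); ORG=((5,150,100),(20,255,255))
def axisfit(xs,ys,c,z):
    """centre line of blob -> the xy at height z: iterate on visible strip"""
    p=np.polyfit(ys,xs,1); return p
def top(xs,ys):
    return ys.min(),ys.max()
E
python3 - <<'E'
from h import *
for nm,col,rois in(("blue",BLUE,{'scene':(285,200,325,260),'side':(330,190,360,245)}),("org",ORG,{'scene':(330,255,360,300),'side':(290,235,318,285)})):
    out=[]
    for n in('scene','side'):
        f=cv2.imread(f'pics/{n}0.png')[:,:,::-1].copy(); c=cam(n)
        xs,ys=blob(f,*col,rois[n]); p=np.polyfit(ys,xs,1)
        print(nm,n,len(xs),ys.min(),ys.max(),xs.min(),xs.max())
        out.append((c,p,ys.min(),ys.max()))
    # solve vertical axis: plane from each camera line; intersect at z=.105
    z=.105; A=[];b=[]
    for c,p,y0,y1 in out:
        e,d0=ray(c,np.polyval(p,y0),y0);_,d1=ray(c,np.polyval(p,y1),y1)
        nn=np.cross(d0,d1);nn/=np.linalg.norm(nn)
        A.append(nn[:2]);b.append(nn@e-nn[2]*z)
    print('axis two-plane',np.linalg.solve(A,b))
    for c,p,y0,y1 in out: # top centre
        print(' top ray',onz(c,np.polyval(p,y0+1),y0+1.5,.126))
E
python3 - <<'E'
import cv2
a=cv2.imread('pics/scene0.png')[200:335,260:400];cv2.imwrite('pics/sc0.png',cv2.resize(a,None,fx=4,fy=4,interpolation=cv2.INTER_CUBIC))
a=cv2.imread('pics/side0.png')[190:320,280:390];cv2.imwrite('pics/sd0.png',cv2.resize(a,None,fx=4,fy=4,interpolation=cv2.INTER_CUBIC))
E
```

```text
blue scene 258 213.0 245.0 300.0 308.0
blue side 238 200.0 229.0 339.0 347.0
axis two-plane [0.55787166 0.07478249]
 top ray [0.55756731 0.07432644 0.126     ]
 top ray [0.55747608 0.07199762 0.126     ]
org scene 143 264.0 288.0 342.0 348.0
org side 204 247.0 273.0 300.0 308.0
axis two-plane [ 0.46182191 -0.12226187]
 top ray [ 0.46191877 -0.12211154  0.126     ]
 top ray [ 0.46167613 -0.12572179  0.126     ]
```

View pics/sc0.png

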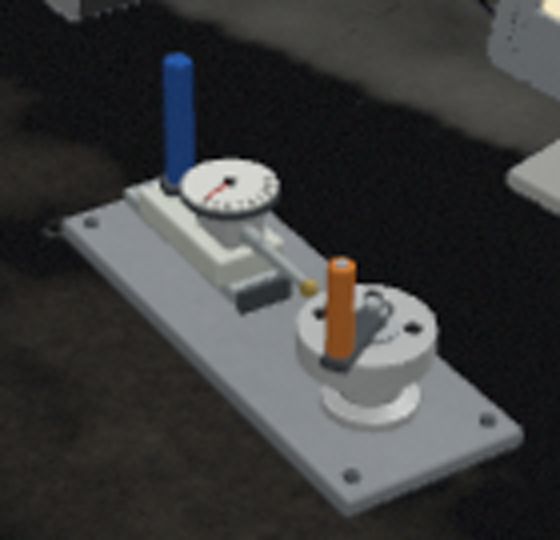

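View pics/sd0.png

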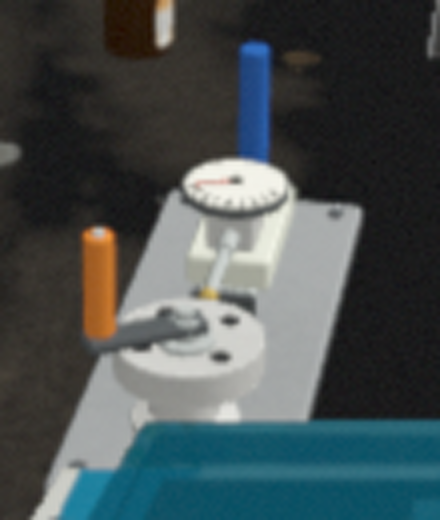

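```bash
python3 - <<'E'
from h import *
c=cam('scene');d=cam('side')
P={}
for n,(u,v) in dict(sL=(91,222),sN=(351,476),sR=(487,420),cL=(65,224),cN=(348,501),cR=(521,433)).items():
    P[n]=onz(c,260+u/4,200+v/4,.014); print(n,P[n].round(4))
for n,(u,v) in dict(s1=(76,465),s3=(335,212),corner=(362,210)).items(): print(n,onz(d,280+u/4,190+v/4,.014).round(4))
for a,b in(('sN','sL'),('cN','cL')):
    w=P[b]-P[a]; print(np.degrees(np.arctan2(w[1],w[0])),np.linalg.norm(w))
for a,b in(('sR','sN'),('cR','cN')):
    w=P[a]-P[b]; print(np.degrees(np.arctan2(w[1],w[0]))+90,np.linalg.norm(w))
# hub/dial centre
print('hub top', onz(d,280+187/4,190+318/4,.08),onz(c,260+378/4,200+302/4,.08))
print('dial', onz(d,280+236/4,190+181/4,.076),onz(c,260+230/4,200+182/4,.076))
print('ball', onz(d,280+208/4,190+294/4,.051),onz(c,260+309/4,200+288/4,.051))
# disc ellipse centre z=.06
E
```

```text
sL [0.5278 0.1167 0.014 ]
sN [ 0.45   -0.1425  0.014 ]
sR [ 0.5305 -0.1663  0.014 ]
cL [0.5163 0.1265 0.014 ]
cN [ 0.4344 -0.1533  0.014 ]
cR [ 0.5334 -0.1854  0.014 ]
s1 [ 0.4493 -0.1409  0.014 ]
s3 [0.6072 0.0928 0.014 ]
corner [0.6225 0.0937 0.014 ]
73.28862790156562 0.27057374464479783
73.69543736814342 0.2915337773963803
73.53286752865593 0.08394081088523714
72.02401773215206 0.10401173082580324
hub top [ 0.50199034 -0.12506507  0.08      ] [ 0.5004908  -0.11649128  0.08      ]
dial [0.54161903 0.01587871 0.076     ] [0.54048441 0.01879919 0.076     ]
ball [ 0.51962113 -0.05443353  0.051     ] [ 0.51933588 -0.05606633  0.051     ]
```

```bash
python3 - <<'E'
from h import *
s=status.get_state(); Rt=R.from_euler('xyz',s['ee_rot']).as_matrix(); print(Rt.round(3))
c=cam('scene')
for n,u,v,z in(('monbaseL',388,240,0),('monbaseR',490,302,0),('screen botL',385,212,.05),('screen botR',513,280,.05),('screentopL',422,67,.35),('centrifL',503,360,0),('centrifcorner',508,402,0),('centrtop',560,270,.2),('bottle',212,228,0),('bottlecap',209,196,.093),('tape',436,376,.009),('phantom',283,165,.1),('scanner corner',276,200,0)):
    print(n,onz(c,u,v,z).round(3))
E
```

```text
[[-0.    -0.431 -0.902]
 [-0.001 -0.902  0.431]
 [-1.     0.001 -0.   ]]
monbaseL [ 0.767 -0.013  0.   ]
monbaseR [ 0.705 -0.32   0.   ]
screen botL [0.804 0.026 0.05 ]
screen botR [ 0.739 -0.346  0.05 ]
screentopL [1.055 0.111 0.35 ]
centrifL [ 0.562 -0.419  0.   ]
centrifcorner [ 0.474 -0.47   0.   ]
centrtop [ 0.6   -0.463  0.2  ]
bottle [0.514 0.361 0.   ]
bottlecap [0.514 0.358 0.093]
tape [ 0.437 -0.352  0.009]
phantom [0.761 0.345 0.1  ]
scanner corner [0.734 0.351 0.   ]
```

Request:
{"op": "apply_moves", "data": {
  "commands": [
    {"dx":27,"dy":-50,"spin":-8,"hand":1},
    {"dx":27,"dy":-50,"spin":-8,"hand":1},
    {"dx":27,"dy":-50,"spin":-8,"hand":1},
    {"dx":27,"dy":-50,"spin":-8,"hand":1},
    {"dx":27,"dy":-50,"spin":-8,"hand":1}
  ],
  "grip_force": 20
}}

```text
invalid input at $.commands[0]: expected keys dx, dy, dz, spin, hand
```

Request:
{"op": "apply_moves", "data": {
  "commands": [
    {"dx":28,"dy":-50,"spin":-8,"hand":1},
    {"dx":28,"dy":-50,"spin":-8,"hand":1},
    {"dx":28,"dy":-48,"spin":-8,"hand":1},
    {"dx":28,"dy":-48,"spin":-8,"hand":1},
    {"dx":28,"dy":-48,"spin":-9,"hand":1}
  ]
}}

```text
invalid input at $.commands[0]: expected keys dx, dy, dz, spin, hand
```

```bash
python3 - <<'E'
from h import *
s=status.get_state(); print(s['t'],s['eef_pos'],s['q'],s['width'],s['force']);Rt=R.from_euler('xyz',s['ee_rot']).as_matrix(); print(Rt.round(3))
f=viewer.grab_frame('wrist');cv2.imwrite('pics/w1.png',f[:,:,::-1])
E
```

```text
0.15 [0.29100252 0.60889148 0.40393568] [ 1.41307766e+00  3.59222793e-01  1.12593914e-02 -2.40628567e-04
 -1.22408488e+00 -2.88088450e-01] 0.08787968248620627 [-0.02681353  0.71419391 -0.87279306]
[[-0.    -0.431 -0.902]
 [-0.001 -0.902  0.431]
 [-1.     0.001 -0.   ]]
```

View pics/w1.png

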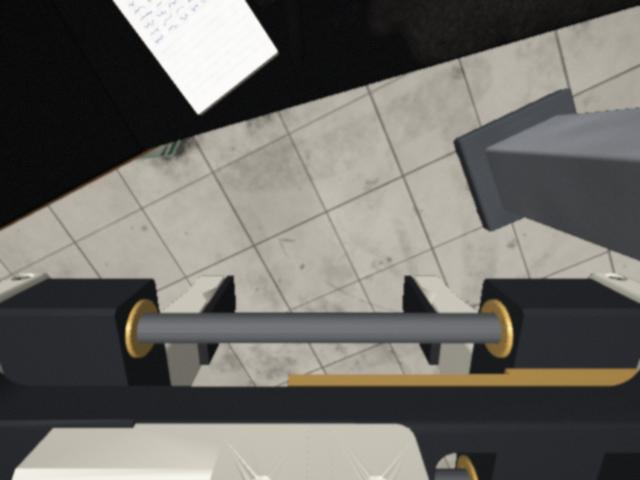

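All keys are needed in each row, so the arm has not moved yet. I'll send the move again.

Request:
{"op": "apply_moves", "data": {
  "commands": [
    {"dx":27,"dy":-50,"dz":0,"spin":-8,"hand":1},
    {"dx":27,"dy":-50,"dz":0,"spin":-8,"hand":1},
    {"dx":27,"dy":-50,"dz":0,"spin":-8,"hand":1},
    {"dx":27,"dy":-50,"dz":0,"spin":-8,"hand":1},
    {"dx":27,"dy":-50,"dz":0,"spin":-8,"hand":1}
  ],
  "grip_force": 20
}}

```text
t: 0.82
eef_pos: [0.4266, 0.3573, 0.4048]
ee_rot: [-1.05, 1.571, 0.943]
force: [2.2, 0.5, 0.8]
width: 0.0434
```

Request:
{"op": "apply_moves", "data": {
  "commands": [
    {"dx":28,"dy":-50,"dz":0,"spin":-8,"hand":1},
    {"dx":28,"dy":-50,"dz":0,"spin":-8,"hand":1},
    {"dx":28,"dy":-48,"dz":0,"spin":-8,"hand":1},
    {"dx":28,"dy":-48,"dz":0,"spin":-8,"hand":1},
    {"dx":28,"dy":-48,"dz":0,"spin":-9,"hand":1}
  ]
}}

```text
t: 1.45
eef_pos: [0.5667, 0.1133, 0.4048]
ee_rot: [-0.763, 1.57, 0.514]
force: [1.1, 1.2, -0.2]
width: 0.0008
```

```bash
python3 - <<'E'
from h import *
s=status.get_state(); print(s['t'],s['eef_pos'],s['q'],s['width'],s['force']);Rt=R.from_euler('xyz',s['ee_rot']).as_matrix(); print(Rt.round(3))
f=viewer.grab_frame('wrist');cv2.imwrite('pics/w1.png',f[:,:,::-1])
E
```

```text
1.45 [0.56666887 0.11330018 0.40479141] [ 5.35658301e-01  1.99816558e-01 -2.07606145e-01  7.35896172e-06
 -1.16306128e+00 -8.29126330e-01] 0.0007621123460907525 [ 1.0893459   1.17038603 -0.2487138 ]
[[ 0.    -0.957  0.289]
 [ 0.     0.289  0.957]
 [-1.    -0.     0.   ]]
```

View pics/w1.png

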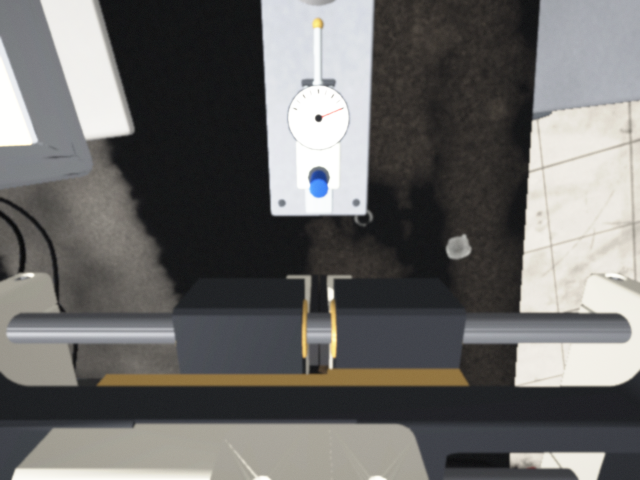

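Request:
{"op": "apply_moves", "data": {
  "commands": [
    {"dx":0,"dy":0,"dz":-40,"spin":0,"hand":1},
    {"dx":0,"dy":0,"dz":-40,"spin":0,"hand":1},
    {"dx":0,"dy":0,"dz":-40,"spin":0,"hand":1},
    {"dx":-1.4,"dy":-4.8,"dz":-17,"spin":0,"hand":1},
    {"dx":-1.4,"dy":-4.8,"dz":0,"spin":0,"hand":1}
  ]
}}

```text
t: 2.12
eef_pos: [0.5627, 0.1051, 0.2662]
ee_rot: [2.333, 1.567, -2.668]
force: [0.4, -0.4, -0.0]
width: 0.0001
```

```bash
python3 - <<'E'
from h import *
s=status.get_state(); print(s['t'],s['eef_pos'],s['width'],s['force'])
f=viewer.grab_frame('wrist');cv2.imwrite('pics/w2.png',f[:,:,::-1])
f=viewer.grab_frame('scene');cv2.imwrite('pics/s2.png',cv2.resize(f[150:350,220:420,::-1],None,fx=3,fy=3))
E
```

```text
2.125 [0.5627076  0.10505897 0.26617416] 0.0001413252144850096 [ 0.38512362 -0.40963222 -0.02282562]
```

View pics/w2.png

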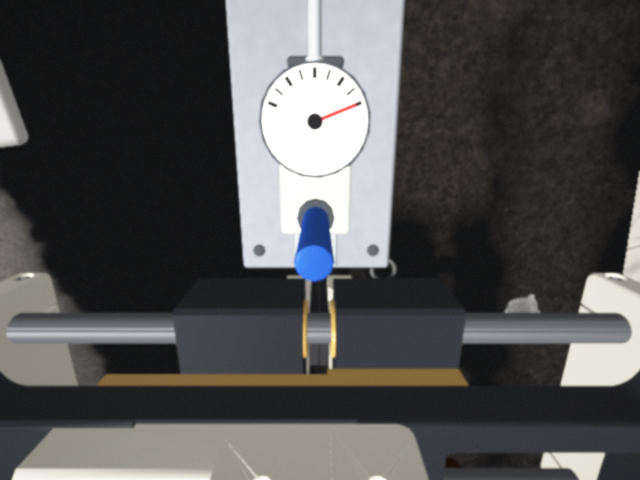

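View pics/s2.png

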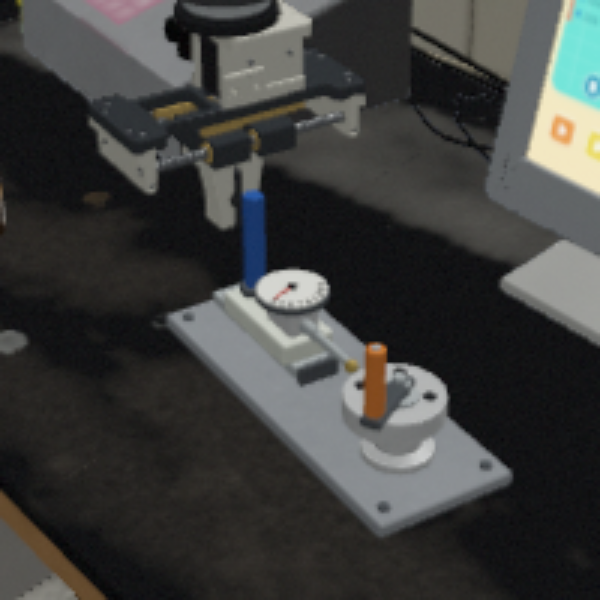

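Request:
{"op": "apply_moves", "data": {
  "commands": [
    {"dx":-0.2,"dy":-5.2,"dz":0,"spin":0,"hand":1},
    {"dx":-0.9,"dy":-3.8,"dz":0,"spin":0,"hand":1},
    {"dx":-0.6,"dy":-1.9,"dz":0,"spin":0,"hand":1},
    {"dx":-0.6,"dy":-1.9,"dz":0,"spin":0,"hand":1},
    {"dx":-0.6,"dy":-1.9,"dz":0,"spin":0,"hand":1}
  ]
}}

```text
t: 2.85
eef_pos: [0.5607, 0.0914, 0.268]
ee_rot: [-0.47, 1.568, 0.812]
force: [0.5, 7.3, 0.4]
width: 0.0005
```

Request:
{"op": "apply_moves", "data": {
  "commands": [
    {"dx":-0.9,"dy":-2.9,"dz":0,"spin":0,"hand":1},
    {"dx":-0.9,"dy":-2.9,"dz":0,"spin":0,"hand":1},
    {"dx":-0.9,"dy":-2.9,"dz":0,"spin":0,"hand":1},
    {"dx":-0.6,"dy":-1.9,"dz":0,"spin":0,"hand":1},
    {"dx":-0.6,"dy":-1.9,"dz":0,"spin":0,"hand":1}
  ]
}}

```text
t: 3.48
eef_pos: [0.5571, 0.0795, 0.268]
ee_rot: [-0.495, 1.567, 0.787]
force: [0.2, 8.2, -0.6]
width: 0.0005
```

Request:
{"op": "apply_moves", "data": {
  "commands": [
    {"dx":-0.6,"dy":-1.9,"dz":0,"spin":0,"hand":1},
    {"dx":-0.6,"dy":-1.9,"dz":0,"spin":0,"hand":1},
    {"dx":-0.6,"dy":-1.9,"dz":0,"spin":0,"hand":1},
    {"dx":-0.6,"dy":-1.9,"dz":0,"spin":0,"hand":1},
    {"dx":-0.3,"dy":-1,"dz":0,"spin":0,"hand":1}
  ]
}}

```text
t: 4.1
eef_pos: [0.5546, 0.0714, 0.268]
ee_rot: [-0.489, 1.566, 0.794]
force: [1.6, 10.8, -1.8]
width: 0.0004
```

Request:
{"op": "apply_moves", "data": {
  "commands": [
    {"dx":-0.3,"dy":-1,"dz":0,"spin":0,"hand":1},
    {"dx":-0.2,"dy":-0.7,"dz":0,"spin":0,"hand":1},
    {"dx":-0.2,"dy":-0.6,"dz":0,"spin":0,"hand":1},
    {"dx":0,"dy":0,"dz":0,"spin":0,"hand":1},
    {"dx":0,"dy":0,"dz":0,"spin":0,"hand":1}
  ]
}}

```text
t: 4.72
eef_pos: [0.5539, 0.0692, 0.268]
ee_rot: [-0.493, 1.566, 0.789]
force: [1.5, 10.3, -1.7]
width: 0.0004
```

```bash
python3 - <<'E'
from h import *
s=status.get_state(); print(s['t'],s['eef_pos'],s['width'],s['force'])
f=viewer.grab_frame('wrist');cv2.imwrite('pics/w3.png',f[:,:,::-1])
E
```

```text
4.725 [0.55394194 0.06917522 0.26803172] 0.00036028363485213064 [ 1.45858688 10.32944476 -1.65294425]
```

View pics/w3.png

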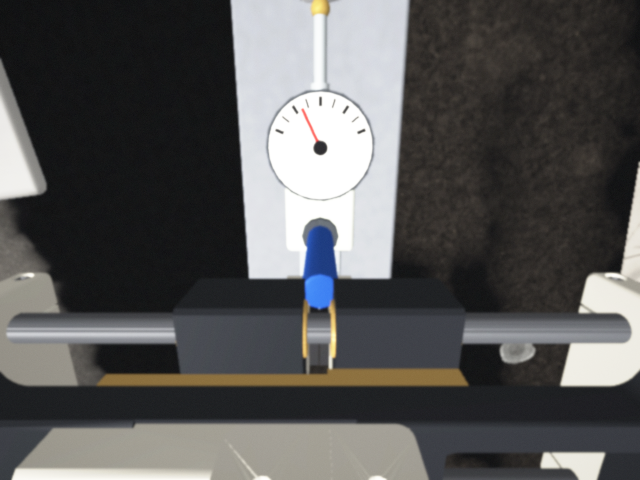

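Request:
{"op": "apply_moves", "data": {
  "commands": [
    {"dx":-0.3,"dy":-1,"dz":0,"spin":0,"hand":1},
    {"dx":-0.2,"dy":-0.5,"dz":0,"spin":0,"hand":1},
    {"dx":-0.2,"dy":-0.5,"dz":0,"spin":0,"hand":1},
    {"dx":0,"dy":0,"dz":0,"spin":0,"hand":1},
    {"dx":0,"dy":0,"dz":0,"spin":0,"hand":1}
  ]
}}

```text
t: 5.4
eef_pos: [0.5533, 0.0672, 0.268]
ee_rot: [-0.509, 1.566, 0.774]
force: [1.4, 11.3, -1.7]
width: 0.0009
```

Request:
{"op": "apply_moves", "data": {
  "commands": [
    {"dx":-0.2,"dy":-0.5,"dz":0,"spin":0,"hand":1},
    {"dx":0,"dy":0,"dz":0,"spin":0,"hand":1},
    {"dx":0,"dy":0,"dz":0,"spin":0,"hand":1},
    {"dx":0,"dy":0,"dz":0,"spin":0,"hand":1},
    {"dx":0,"dy":0,"dz":0,"spin":0,"hand":1}
  ]
}}

```text
t: 6.02
eef_pos: [0.5532, 0.0668, 0.2681]
ee_rot: [-0.522, 1.566, 0.761]
force: [1.7, 10.4, -1.9]
width: 0.0006
```

Request:
{"op": "apply_moves", "data": {
  "commands": [
    {"dx":-0.2,"dy":-0.5,"dz":0,"spin":0,"hand":1},
    {"dx":0,"dy":0,"dz":0,"spin":0,"hand":1},
    {"dx":-0.1,"dy":-0.4,"dz":0,"spin":0,"hand":1},
    {"dx":0,"dy":0,"dz":0,"spin":0,"hand":1},
    {"dx":0,"dy":0,"dz":0,"spin":0,"hand":1}
  ]
}}

```text
t: 6.65
eef_pos: [0.553, 0.0661, 0.268]
ee_rot: [-0.499, 1.565, 0.784]
force: [0.4, 12.7, -1.5]
width: 0.0006
```

Request:
{"op": "apply_moves", "data": {
  "commands": [
    {"dx":-0.2,"dy":-0.5,"dz":0,"spin":0,"hand":1},
    {"dx":0,"dy":0,"dz":0,"spin":0,"hand":1},
    {"dx":0,"dy":0,"dz":0,"spin":0,"hand":1},
    {"dx":0,"dy":0,"dz":0,"spin":0,"hand":1},
    {"dx":0,"dy":0,"dz":0,"spin":0,"hand":1}
  ]
}}

```text
t: 7.28
eef_pos: [0.5529, 0.066, 0.268]
ee_rot: [-0.484, 1.564, 0.799]
force: [2.6, 14.5, -2.3]
width: 0.0004
```

Request:
{"op": "apply_moves", "data": {
  "commands": [
    {"dx":-0.1,"dy":-0.4,"dz":0,"spin":0,"hand":1},
    {"dx":0,"dy":0,"dz":0,"spin":0,"hand":1},
    {"dx":0,"dy":0,"dz":0,"spin":0,"hand":1},
    {"dx":0,"dy":0,"dz":0,"spin":0,"hand":1},
    {"dx":0,"dy":0,"dz":0,"spin":0,"hand":1}
  ]
}}

```text
t: 7.9
eef_pos: [0.5528, 0.0658, 0.2681]
ee_rot: [-0.47, 1.564, 0.812]
force: [1.8, 16.0, -3.5]
width: 0.0
```

```bash
python3 - <<'E'
from h import *
s=status.get_state(); print(s['t'],s['eef_pos'],s['width'],s['force'])
f=viewer.grab_frame('wrist');cv2.imwrite('pics/w4.png',f[:,:,::-1])
E
```

```text
7.9 [0.55284485 0.06584323 0.26809042] 3.817477036904924e-05 [ 1.75455019 15.98409663 -3.51161097]
```

View pics/w4.png

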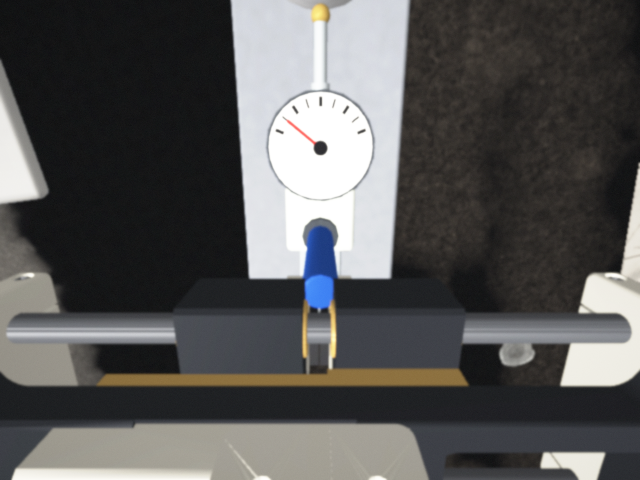

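Request:
{"op": "apply_moves", "data": {
  "commands": [
    {"dx":1.5,"dy":4.8,"dz":0,"spin":0,"hand":1},
    {"dx":2.9,"dy":9.6,"dz":0,"spin":0,"hand":1},
    {"dx":0,"dy":0,"dz":45,"spin":0,"hand":1},
    {"dx":0,"dy":0,"dz":45,"spin":0,"hand":1},
    {"dx":-9,"dy":-31,"dz":0,"spin":0,"hand":1}
  ]
}}

```text
t: 8.57
eef_pos: [0.5485, 0.0475, 0.3614]
ee_rot: [-1.05, 1.564, 0.234]
force: [0.1, -0.9, -1.0]
width: 0.0006
```

Request:
{"op": "apply_moves", "data": {
  "commands": [
    {"dx":-9,"dy":-31,"dz":0,"spin":0,"hand":1},
    {"dx":0,"dy":0,"dz":0,"spin":0,"hand":1},
    {"dx":0,"dy":0,"dz":0,"spin":0,"hand":1},
    {"dx":0,"dy":0,"dz":0,"spin":0,"hand":1},
    {"dx":0,"dy":0,"dz":0,"spin":0,"hand":1}
  ]
}}

```text
t: 9.2
eef_pos: [0.5382, 0.016, 0.3575]
ee_rot: [2.297, 1.57, -2.703]
force: [0.5, -0.3, -0.1]
width: 0.0004
```

```bash
python3 - <<'E'
from h import *
import pickle
s=status.get_state(); print(s['t'],s['eef_pos'],s['width'],s['force']); pickle.dump(s,open('s5.pkl','wb'))
f=viewer.grab_frame('wrist');cv2.imwrite('pics/w5.png',f[:,:,::-1])
E
```

```text
9.2 [0.5381559  0.01596239 0.35749874] 0.0004182634431251805 [ 0.53001974 -0.32090513 -0.05381209]
```

View pics/w5.png

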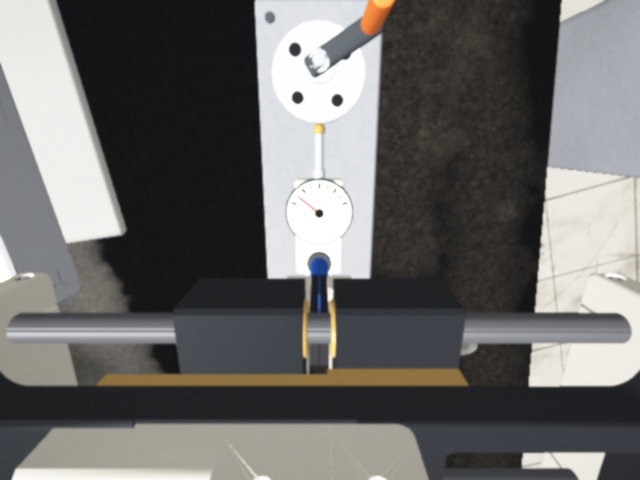

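```bash
cat >> h.py <<'E'
U=np.array([np.cos(np.radians(73.4)),np.sin(np.radians(73.4))]); X=np.array([U[1],-U[0]])
CEN=np.array([.529,-.025]); SH=CEN-.09*U
def stand(p): # stand frame rel shaft
    d=np.asarray(p)[:2]-SH; return np.array([d@X,d@U])
def world(q): return SH+q[0]*X+q[1]*U
def discfit(f,c,roi,z=.06):
    x0,y0,x1,y1=roi; h=cv2.cvtColor(f,cv2.COLOR_RGB2HSV)[y0:y1,x0:x1]
    m=((h[:,:,2]>200)&(h[:,:,1]<40)).astype(np.uint8)
    n,l,s,cc=cv2.connectedComponentsWithStats(m); k=1+np.argmax(s[1:,4])
    cs,_=cv2.findContours((l==k).astype(np.uint8),cv2.RETR_EXTERNAL,cv2.CHAIN_APPROX_NONE)
    pts=cv2.convexHull(max(cs,key=cv2.contourArea))[:,0,:].astype(float)+[x0,y0]
    P=np.array([stand(onz(c,u,v,z)) for u,v in pts])
    best=None;rng=np.random.default_rng(0)
    for _ in range(400): # ransac centre at known radius
        i,j,kk=rng.choice(len(P),3,replace=False)
        A=np.c_[2*P[[i,j,kk]],np.ones(3)]
        try: w=np.linalg.solve(A,(P[[i,j,kk]]**2).sum(1))
        except Exception: continue
        r=np.sqrt(max(w[2]+w[:2]@w[:2],0))
        if abs(r-.036)>.004: continue
        inl=abs(np.linalg.norm(P-w[:2],axis=1)-r)<.0007
        if best is None or inl.sum()>best.sum(): best=inl
    Q=P[best];A=np.c_[2*Q,np.ones(len(Q))];w=np.linalg.lstsq(A,(Q**2).sum(1),rcond=None)[0]
    return w[:2],np.sqrt(w[2]+w[:2]@w[:2]),best.sum(),len(P)
E
python3 - <<'E'
from h import *
import pickle
s=pickle.load(open('s5.pkl','rb'));c=cam('wrist',s)
f=cv2.imread('pics/w5.png')[:,:,::-1].copy()
print(discfit(f,c,(262,10,372,124)))
for n,u,v,z in(('hub',314,63,.08),('pinbase',371,30,.074),('ball',319,129,.051),('dial',319,213,.076),('posttop',319,268,.126)):
    print(n,(stand(onz(c,u,v,z))*1000).round(1))
hol=np.array([stand(onz(c,u,v,.06)) for u,v in((294,49),(298,98),(337,100))])
print(hol*1000, (hol[0]+hol[2])/2*1000)
E
python3 -c "
import cv2
a=cv2.imread('pics/w5.png')[0:240,240:420];cv2.imwrite('pics/w5c.png',cv2.resize(a,None,fx=2.5*1.3,fy=2.5,interpolation=2) if 0 else cv2.resize(a,(450,600),interpolation=2))"
```

```text
Traceback (most recent call last):
  File "h.py", line 56, in discfit
    Q=P[best];A=np.c_[2*Q,np.ones(len(Q))];w=np.linalg.lstsq(A,(Q**2).sum(1),rcond=None)[0]
                ~~~~~^^^^^^^^^^^^^^^^^^^^^
ValueError: all the input arrays must have same number of dimensions, but the array at index 0 has 3 dimension(s) and the array at index 1 has 2 dimension(s)
```

View pics/w5c.png

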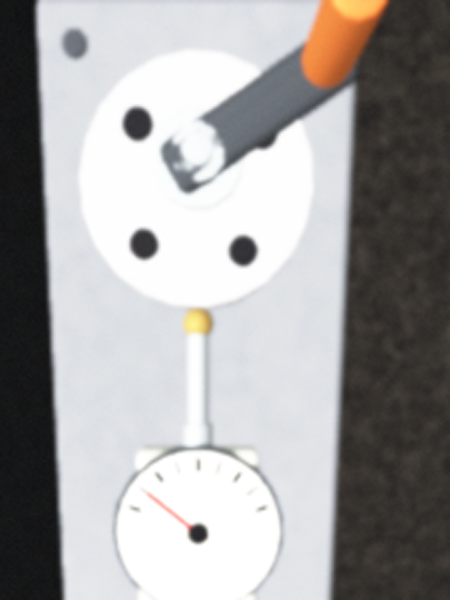

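```bash
python3 - <<'E'
from h import *
import pickle
s=pickle.load(open('s5.pkl','rb'));c=cam('wrist',s)
f=cv2.imread('pics/w5.png')[:,:,::-1].copy()
print(f[90,262:285].tolist()[::3], f[90,355:375].tolist()[::3])
for n,u,v,z in(('L',271.6,72,.06),('R',365.6,72,.06),('far',318,19.6,.06),('near',319,122.8,.06),('hub',240+199/2.5,145/2.5,.08),('pinbase',240+330/2.5,80/2.5,.074),('ball',319,129,.051),('dial',319,213,.076),('posttop',319,268,.126)):
    print(n,(stand(onz(c,u,v,z))*1000).round(1))
hol=np.array([stand(onz(c,240+u/2.5,v/2.5,.06)) for u,v in((137,124),(144,244),(243,250))])
print(hol*1000, (hol[0]+hol[2])/2*1000)
E
```

```text
[[222, 224, 229], [221, 223, 229], [220, 223, 229], [222, 225, 229], [233, 235, 238], [254, 254, 255], [254, 254, 254], [254, 254, 254]] [[254, 254, 254], [254, 254, 254], [247, 247, 247], [219, 223, 228], [221, 224, 229], [220, 222, 228], [222, 225, 229]]
L [34.6  5.8]
R [-37.4   5.6]
far [ -0.9 -29.3]
near [-1.8 42.5]
hub [-2.1  0.3]
pinbase [-39.  -17.5]
ball [-1.8 47. ]
dial [ -2.  112.4]
posttop [ -2.  140.1]
[[ 16.55191486  -9.53949999]
 [ 14.97031741  23.93586322]
 [-15.98291154  25.59900575]] [0.28450166 8.02975288]
```

```bash
cat >> h.py <<'E'
def F(th,n,d=16.,sh=None):
    sh=SH if sh is None else sh
    th,n=np.radians(th),np.radians(n)
    q=.042*np.array([np.cos(th),np.sin(th)])-d/1000*np.array([np.cos(n),np.sin(n)])
    return sh+q[0]*X+q[1]*U
def rows(start,pts,z=None,rnd=.5):
    p=np.array(start[:2])*1000
    for (x,y,sp) in pts:
        d=np.round((np.array([x,y])*1000-p)/rnd)*rnd; p=p+d
        print('dx',d[0],'dy',d[1],'spin',round(sp,1))
E
python3 - <<'E'
from h import *
s=status.get_state(); p=s['eef_pos']
SH2=SH-.001*X
a=F(209,115,32,SH2); print('to',a,(a-p[:2])*1000, 'stand yaw tool z', )
print('descend z to .270:',(.270-p[2])*1000)
N=28; pts=[]
b=F(209,115,20,SH2);pts.append((*b,0))
th=np.linspace(209,49,N);n=np.linspace(115,-20,N)
pts.append((*F(209,115,17,SH2),0))
for i in range(1,N): pts.append((*F(th[i],n[i],16,SH2),n[i]-n[i-1]))
rows(a,pts)
E
```

```text
to [ 0.46598415 -0.15163894] [ -72.12700658 -167.50516432] stand yaw tool z
descend z to .270: -87.50161738869522
dx -2.0 dy 12.0 spin 0
dx -0.0 dy 3.0 spin 0
dx -2.5 dy 5.0 spin -5.0
dx -1.5 dy 4.5 spin -5.0
dx -1.5 dy 4.0 spin -5.0
dx -0.5 dy 4.5 spin -5.0
dx -0.5 dy 5.0 spin -5.0
dx 0.5 dy 4.5 spin -5.0
dx 0.5 dy 4.5 spin -5.0
dx 1.0 dy 4.0 spin -5.0
dx 1.5 dy 4.5 spin -5.0
dx 2.0 dy 4.0 spin -5.0
dx 2.5 dy 3.5 spin -5.0
dx 2.5 dy 3.5 spin -5.0
dx 3.0 dy 3.5 spin -5.0
dx 3.5 dy 2.5 spin -5.0
dx 3.5 dy 2.5 spin -5.0
dx 3.5 dy 2.5 spin -5.0
dx 4.0 dy 1.5 spin -5.0
dx 4.0 dy 1.0 spin -5.0
dx 4.5 dy 1.0 spin -5.0
dx 4.0 dy 0.5 spin -5.0
dx 4.0 dy -0.0 spin -5.0
dx 4.5 dy -0.5 spin -5.0
dx 4.0 dy -1.0 spin -5.0
dx 4.0 dy -1.0 spin -5.0
dx 3.5 dy -2.0 spin -5.0
dx 3.5 dy -2.0 spin -5.0
dx 3.5 dy -2.5 spin -5.0
```

Request:
{"op": "apply_moves", "data": {
  "commands": [
    {"dx":-14.5,"dy":-33.5,"dz":0,"spin":5,"hand":1},
    {"dx":-14.5,"dy":-33.5,"dz":0,"spin":5,"hand":1},
    {"dx":-14.5,"dy":-33.5,"dz":0,"spin":5,"hand":1},
    {"dx":-14.5,"dy":-33.5,"dz":0,"spin":5,"hand":1},
    {"dx":-14,"dy":-33.5,"dz":0,"spin":5,"hand":1}
  ]
}}

```text
t: 9.88
eef_pos: [0.4655, -0.1528, 0.3577]
ee_rot: [-2.177, 1.571, -0.455]
force: [-0.1, -0.5, -1.0]
width: 0.0005
```

Request:
{"op": "apply_moves", "data": {
  "commands": [
    {"dx":0,"dy":0,"dz":-30,"spin":0,"hand":1},
    {"dx":0,"dy":0,"dz":-30,"spin":0,"hand":1},
    {"dx":0,"dy":0,"dz":-27.5,"spin":0,"hand":1},
    {"dx":0,"dy":0,"dz":0,"spin":0,"hand":1},
    {"dx":0,"dy":0,"dz":0,"spin":0,"hand":1}
  ]
}}

```text
t: 10.5
eef_pos: [0.4666, -0.152, 0.271]
ee_rot: [-2.129, 1.57, -0.41]
force: [0.4, -0.1, 0.4]
width: 0.0008
```

```bash
python3 - <<'E'
from h import *
s=status.get_state(); print(s['t'],s['eef_pos'],s['q'],s['force'])
f=viewer.grab_frame('scene');cv2.imwrite('pics/s6.png',cv2.resize(f[150:350,220:420,::-1],None,fx=3,fy=3))
f=viewer.grab_frame('wrist');cv2.imwrite('pics/w6.png',f[:,:,::-1])
E
```

```text
10.5 [ 0.46658702 -0.15197574  0.27103985] [ 8.68661801e-02  1.91559105e-01 -5.65796445e-01  5.67732827e-04
 -8.12679887e-01  6.10578093e-02] [ 0.44389421 -0.06458116  0.41428577]
```

View pics/s6.png

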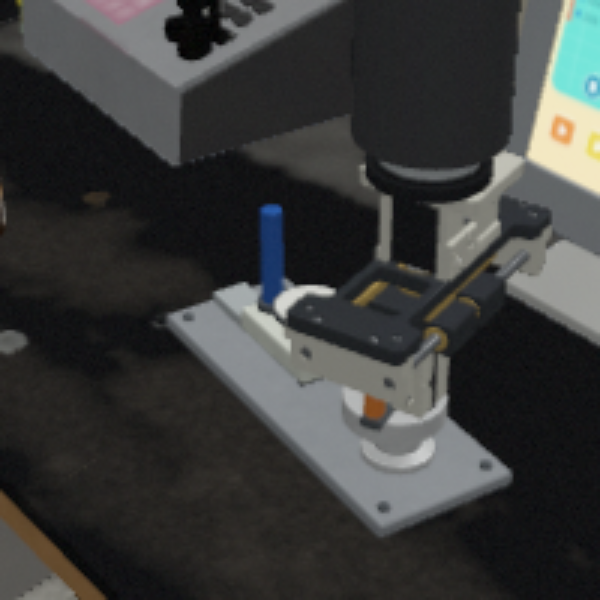

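View pics/w6.png

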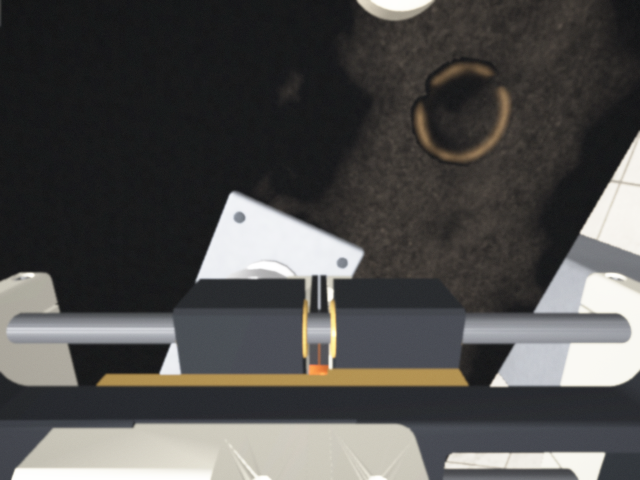

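Request:
{"op": "apply_moves", "data": {
  "commands": [
    {"dx":-1.5,"dy":9,"dz":0,"spin":0,"hand":1},
    {"dx":-0.5,"dy":3,"dz":0,"spin":0,"hand":1},
    {"dx":0,"dy":3,"dz":0,"spin":0,"hand":1},
    {"dx":-2.5,"dy":5,"dz":0,"spin":-5,"hand":1},
    {"dx":-1.5,"dy":4.5,"dz":0,"spin":-5,"hand":1}
  ]
}}

```text
t: 11.22
eef_pos: [0.4593, -0.128, 0.2704]
ee_rot: [2.317, 1.569, -2.424]
force: [-3.2, -5.9, 3.6]
width: 0.0005
```

Request:
{"op": "apply_moves", "data": {
  "commands": [
    {"dx":-1.5,"dy":4,"dz":0,"spin":-5,"hand":1},
    {"dx":-0.5,"dy":4.5,"dz":0,"spin":-5,"hand":1},
    {"dx":-0.5,"dy":5,"dz":0,"spin":-5,"hand":1},
    {"dx":0,"dy":0,"dz":0,"spin":0,"hand":1},
    {"dx":0,"dy":0,"dz":0,"spin":0,"hand":1}
  ]
}}

```text
t: 11.85
eef_pos: [0.4573, -0.1142, 0.2702]
ee_rot: [2.342, 1.57, -2.657]
force: [-2.7, -2.7, 2.9]
width: 0.0006
```

```bash
python3 - <<'E'
from h import *
s=status.get_state(); print(s['t'],s['eef_pos'],s['force'])
f=viewer.grab_frame('scene')[190:330,250:410,::-1];g=viewer.grab_frame('side')[190:330,250:410,::-1]
cv2.imwrite('pics/s7.png',cv2.resize(np.hstack([f,g]),None,fx=2.5,fy=2.5,interpolation=2))
E
```

```text
11.85 [ 0.45728913 -0.11419792  0.27021261] [-2.66867368 -2.66789857  2.91545546]
```

View pics/s7.png

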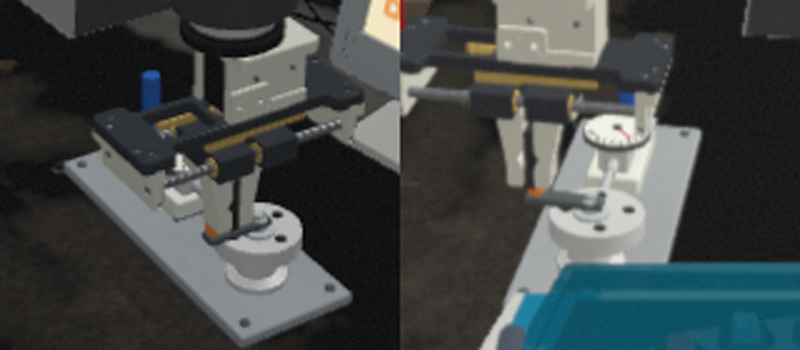

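```bash
python3 - <<'E'
from h import *
g=viewer.grab_frame('side')[220:270,310:370,::-1]
cv2.imwrite('pics/s8.png',cv2.resize(g,None,fx=10,fy=10,interpolation=2))
E
```

```text
(no output)
```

View pics/s8.png

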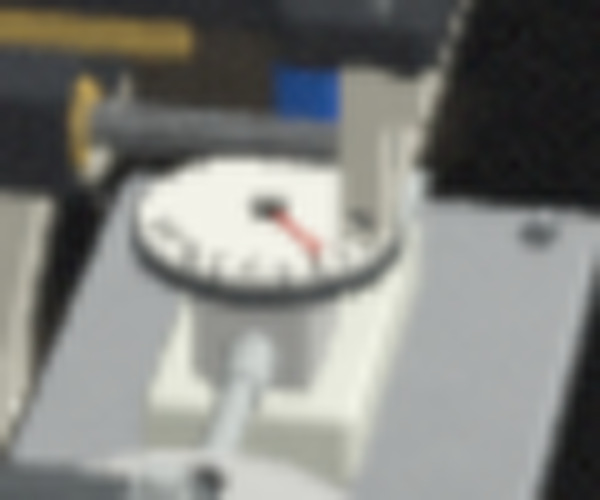

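```bash
cat >> h.py <<'E'
def needle(name,ctr,tip,zero=None,st=None):
    c=cam(name,st); a=stand(onz(c,*ctr,.076));b=stand(onz(c,*tip,.076)); d=b-a
    ang=np.arctan2(d[1],d[0])
    return np.degrees(ang)%360, np.linalg.norm(d)
def pinth(p): # TCP-> pin angle given tool z dir
    pass
E
python3 - <<'E'
from h import *
import pickle
# zero at 1st picture, side: centre (236,181)/4, tip (193,184)/4
print('zero',needle('side',(280+236/4,190+181/4),(280+193/4,190+184/4)))
print('now',needle('side',(336.8,240.7),(341.8,245)))
s=pickle.load(open('s5.pkl','rb'))
for n,t in(('needle',(145,490)),('tick0',(262,508)),('tick2.4',(135,509))):
    print(n,needle('wrist',(240+199/2.5,534/2.5),(240+t[0]/2.5,t[1]/2.5),st=s))
s=status.get_state()
Rt=R.from_euler('xyz',s['ee_rot']).as_matrix(); z=Rt[:2,2]; n=np.array([z@X,z@U]); 
q=stand(s['eef_pos'])+.016*n; print('pin',q*1000,np.degrees(np.arctan2(q[1],q[0]))%360,np.hypot(*q), np.degrees(np.arctan2(n[1],n[0])))
E
```

```text
zero (np.float64(199.72514380124937), np.float64(0.02227487480476693))
now (np.float64(308.5899035151607), np.float64(0.020622119393381357))
needle (np.float64(320.37954880480464), np.float64(0.022447425159029623))
tick0 (np.float64(202.99910924902395), np.float64(0.021965650635466336))
tick2.4 (np.float64(338.3844644225171), np.float64(0.02215765774332168))
pin [-4.31296928e+01  3.04594474e-02] 179.95953605561405 0.04312970358075208 90.1029146529081
```

Request:
{"op": "apply_moves", "data": {
  "commands": [
    {"dx":0.5,"dy":4.5,"dz":0,"spin":-5,"hand":1},
    {"dx":0.5,"dy":4.5,"dz":0,"spin":-5,"hand":1},
    {"dx":1,"dy":4,"dz":0,"spin":-5,"hand":1},
    {"dx":1.5,"dy":4.5,"dz":0,"spin":-5,"hand":1},
    {"dx":2,"dy":4,"dz":0,"spin":-5,"hand":1}
  ]
}}

```text
t: 12.62
eef_pos: [0.4623, -0.0927, 0.27]
ee_rot: [2.393, 1.569, -3.047]
force: [-5.5, -1.9, 4.3]
width: 0.0002
```

Request:
{"op": "apply_moves", "data": {
  "commands": [
    {"dx":2.5,"dy":3.5,"dz":0,"spin":-5,"hand":1},
    {"dx":2.5,"dy":3.5,"dz":0,"spin":-5,"hand":1},
    {"dx":3,"dy":3.5,"dz":0,"spin":-5,"hand":1},
    {"dx":3.5,"dy":2.5,"dz":0,"spin":-5,"hand":1},
    {"dx":3.5,"dy":2.5,"dz":0,"spin":-5,"hand":1}
  ]
}}

```text
t: 13.25
eef_pos: [0.4775, -0.077, 0.2699]
ee_rot: [2.513, 1.569, 2.92]
force: [-4.5, -0.2, 4.3]
width: 0.0005
```

Request:
{"op": "apply_moves", "data": {
  "commands": [
    {"dx":3.5,"dy":2.5,"dz":0,"spin":-5,"hand":1},
    {"dx":4,"dy":1.5,"dz":0,"spin":-5,"hand":1},
    {"dx":4,"dy":1,"dz":0,"spin":-5,"hand":1},
    {"dx":4.5,"dy":1,"dz":0,"spin":-5,"hand":1},
    {"dx":4,"dy":0.5,"dz":0,"spin":-5,"hand":1}
  ]
}}

```text
t: 13.88
eef_pos: [0.4979, -0.0702, 0.2699]
ee_rot: [2.397, 1.57, 2.368]
force: [-3.9, 1.3, 2.2]
width: 0.0003
```

```bash
cat >> h.py <<'E'
def pin_now(s):
    Rt=R.from_euler('xyz',s['ee_rot']).as_matrix(); z=Rt[:2,2]; n=np.array([z@X,z@U])
    q=stand(s['eef_pos'])+.016*n; return q*1000,np.degrees(np.arctan2(q[1],q[0])),np.degrees(np.arctan2(n[1],n[0]))
E
python3 - <<'E'
from h import *
s=status.get_state(); print(s['t'],s['eef_pos'],s['force'],s['q'],pin_now(s))
f=viewer.grab_frame('scene')[190:330,250:410,::-1];g=viewer.grab_frame('side')[190:330,250:410,::-1]
cv2.imwrite('pics/s9.png',cv2.resize(np.hstack([f,g]),None,fx=2.5,fy=2.5,interpolation=2))
E
```

```text
13.875 [ 0.49785338 -0.07022404  0.26988949] [-3.88919519  1.32953092  2.21881339] [ 2.50895613e-01  2.12226675e-01 -5.40429841e-01 -1.17556326e-03
 -8.18661701e-01 -1.85026274e+00] (array([-1.46773412, 41.88126175]), np.float64(92.00711642568503), np.float64(14.916998594706925))
```

View pics/s9.png

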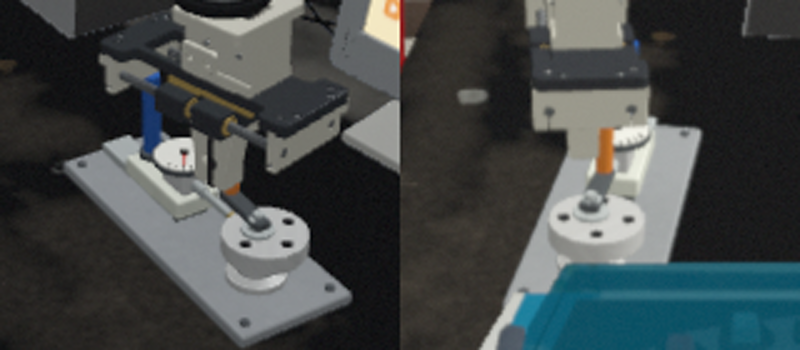

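Request:
{"op": "apply_moves", "data": {
  "commands": [
    {"dx":4,"dy":0,"dz":0,"spin":-5,"hand":1},
    {"dx":4.5,"dy":-0.5,"dz":0,"spin":-5,"hand":1},
    {"dx":4,"dy":-1,"dz":0,"spin":-5,"hand":1},
    {"dx":4,"dy":-1,"dz":0,"spin":-5,"hand":1},
    {"dx":3.5,"dy":-2,"dz":0,"spin":-5,"hand":1}
  ]
}}

```text
t: 14.6
eef_pos: [0.5176, -0.0749, 0.2699]
ee_rot: [3.082, 1.57, 2.618]
force: [-3.3, 3.5, 2.1]
width: 0.0002
```

```bash
python3 - <<'E'
from h import *
SH2=SH-.001*X
s=status.get_state(); print(s['t'],s['eef_pos'],s['force'],s['q'][5],pin_now(s))
N=8; th=np.linspace(60.9,21,N);n=np.linspace(-10,-40,N)
rows(F(60.9,-10,16,SH2),[(*F(th[i],n[i],16,SH2),n[i]-n[i-1]) for i in range(1,N)])
f=viewer.grab_frame('scene')[190:330,250:410,::-1];g=viewer.grab_frame('side')[190:330,250:410,::-1]
cv2.imwrite('pics/s10.png',cv2.resize(np.hstack([f,g]),None,fx=2.5,fy=2.5,interpolation=2))
E
```

```text
14.6 [ 0.51764423 -0.07494914  0.26986825] [-3.27488172  3.54530707  2.14187217] -2.2652766878492088 (array([19.1458435 , 36.11871977]), np.float64(62.07279165584833), np.float64(-9.96839856145914))
dx 3.5 dy -2.0 spin -4.3
dx 3.0 dy -2.5 spin -4.3
dx 2.5 dy -2.5 spin -4.3
dx 3.0 dy -3.0 spin -4.3
dx 2.0 dy -3.0 spin -4.3
dx 2.0 dy -3.5 spin -4.3
dx 1.5 dy -3.5 spin -4.3
```

View pics/s10.png

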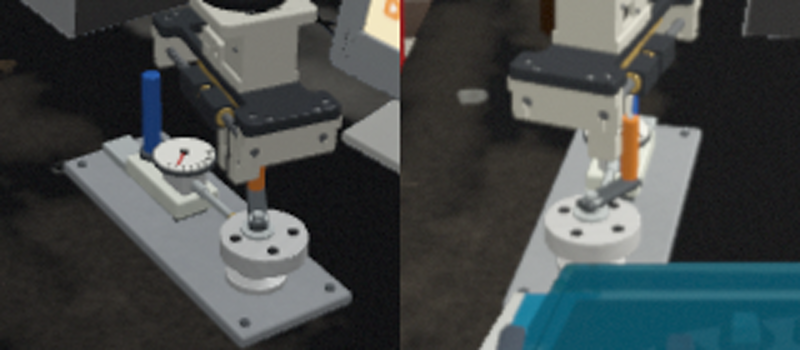

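Request:
{"op": "apply_moves", "data": {
  "commands": [
    {"dx":3.5,"dy":-2,"dz":0,"spin":-4.5,"hand":1},
    {"dx":3,"dy":-2.5,"dz":0,"spin":-4.5,"hand":1},
    {"dx":2.5,"dy":-2.5,"dz":0,"spin":-4.5,"hand":1},
    {"dx":3,"dy":-3,"dz":0,"spin":-4.5,"hand":1},
    {"dx":2,"dy":-3,"dz":0,"spin":-4,"hand":1}
  ]
}}

```text
t: 15.32
eef_pos: [0.5314, -0.0879, 0.2699]
ee_rot: [-2.682, 1.569, 2.756]
force: [-5.5, 2.2, 2.3]
width: 0.0003
```

Request:
{"op": "apply_moves", "data": {
  "commands": [
    {"dx":2,"dy":-3.5,"dz":0,"spin":-4,"hand":1},
    {"dx":1.5,"dy":-3.5,"dz":0,"spin":-4,"hand":1},
    {"dx":-3,"dy":4.5,"dz":0,"spin":0,"hand":1},
    {"dx":-3,"dy":4.5,"dz":0,"spin":0,"hand":1},
    {"dx":0,"dy":0,"dz":60,"spin":0,"hand":1}
  ]
}}

```text
t: 15.95
eef_pos: [0.528, -0.0856, 0.327]
ee_rot: [-2.058, 1.562, -3.043]
force: [2.1, 0.7, 0.9]
width: 0.0008
```

```bash
python3 - <<'E'
from h import *
s=status.get_state(); print(s['t'],s['eef_pos'],s['force'],s['q'],pin_now(s))
f=viewer.grab_frame('scene')[190:330,250:410,::-1];g=viewer.grab_frame('side')[190:330,250:410,::-1]
cv2.imwrite('pics/s11.png',cv2.resize(np.hstack([f,g]),None,fx=2.5,fy=2.5,interpolation=2))
E
```

```text
15.95 [ 0.52799528 -0.08558946  0.32697151] [2.07460631 0.72268409 0.92178564] [ 2.05680901e-01  1.98120208e-01 -4.01321538e-01 -1.08423131e-03
 -9.79753664e-01 -2.76043820e+00] (array([28.63706241, 21.40435707]), np.float64(36.775743422735104), np.float64(-39.81248953401788))
```

View pics/s11.png

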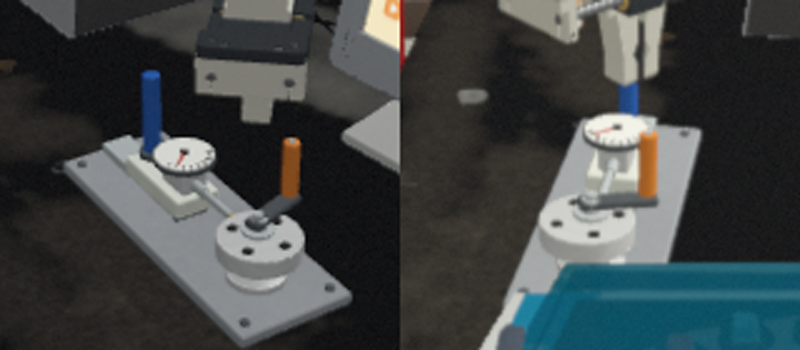

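Request:
{"op": "apply_moves", "data": {
  "commands": [
    {"dx":0,"dy":0,"dz":0,"spin":10.6,"hand":1},
    {"dx":0,"dy":0,"dz":0,"spin":10.6,"hand":1},
    {"dx":0,"dy":0,"dz":0,"spin":10.6,"hand":1},
    {"dx":0,"dy":0,"dz":0,"spin":10.6,"hand":1},
    {"dx":0,"dy":0,"dz":0,"spin":10.6,"hand":1}
  ]
}}

```text
t: 16.68
eef_pos: [0.5296, -0.0857, 0.3304]
ee_rot: [0.151, 1.569, 0.098]
force: [-0.6, -0.1, 0.3]
width: 0.0001
```

Request:
{"op": "apply_moves", "data": {
  "commands": [
    {"dx":0,"dy":0,"dz":0,"spin":10.6,"hand":1},
    {"dx":0,"dy":0,"dz":0,"spin":10.6,"hand":1},
    {"dx":0,"dy":0,"dz":0,"spin":10.6,"hand":1},
    {"dx":0,"dy":0,"dz":0,"spin":10.6,"hand":1},
    {"dx":0,"dy":0,"dz":0,"spin":10.6,"hand":1}
  ]
}}

```text
t: 17.3
eef_pos: [0.5296, -0.0857, 0.3304]
ee_rot: [-0.788, 1.569, 0.083]
force: [0.5, 0.5, 0.5]
width: 0.0004
```

Request:
{"op": "apply_moves", "data": {
  "commands": [
    {"dx":0,"dy":0,"dz":0,"spin":10.6,"hand":1},
    {"dx":0,"dy":0,"dz":0,"spin":10.6,"hand":1},
    {"dx":0,"dy":0,"dz":0,"spin":10.6,"hand":1},
    {"dx":0,"dy":0,"dz":0,"spin":10.6,"hand":1},
    {"dx":0,"dy":0,"dz":0,"spin":10.6,"hand":1}
  ]
}}

```text
t: 17.92
eef_pos: [0.5295, -0.0857, 0.3304]
ee_rot: [-1.711, 1.569, 0.086]
force: [-0.5, 0.6, -0.1]
width: 0.0005
```

Request:
{"op": "apply_moves", "data": {
  "commands": [
    {"dx":-2,"dy":3,"dz":0,"spin":10.5,"hand":1},
    {"dx":0,"dy":0,"dz":0,"spin":10.5,"hand":1},
    {"dx":0,"dy":0,"dz":-20,"spin":0,"hand":1},
    {"dx":0,"dy":0,"dz":-20,"spin":0,"hand":1},
    {"dx":0,"dy":0,"dz":-20,"spin":0,"hand":1}
  ]
}}

```text
t: 18.55
eef_pos: [0.5276, -0.0827, 0.2699]
ee_rot: [-2.048, 1.569, 0.109]
force: [-0.0, -0.3, -1.0]
width: 0.0002
```

```bash
python3 - <<'E'
from h import *
SH2=SH-.001*X
s=status.get_state(); print(s['t'],s['eef_pos'],s['force'],s['q'],pin_now(s))
f=viewer.grab_frame('scene')
cv2.imwrite('pics/s12.png',cv2.resize(f[190:330,250:410,::-1],None,fx=3.5,fy=3.5,interpolation=2))
for n in('scene','side'):
    pass
N=24; th=np.linspace(22,-120,N);n=np.linspace(-40,-200,N)
p=s['eef_pos']
rows(p,[(*F(22,-40,20,SH2),0),(*F(22,-40,17,SH2),0)]+[(*F(th[i],n[i],16,SH2),n[i]-n[i-1]) for i in range(1,N)])
E
```

```text
18.55 [ 0.5275861  -0.08271796  0.26989703] [-0.02857275 -0.25791608 -0.96481589] [ 2.11915256e-01  2.58574244e-01 -4.75591386e-01  2.43974521e-04
 -8.34871789e-01  3.74442089e-01] (array([ 2.8409252 , 44.52429411]), np.float64(86.3491242368868), np.float64(140.20513902129807))
dx 5.5 dy -7.5 spin 0
dx 1.5 dy -2.5 spin 0
dx 2.5 dy -4.5 spin -7.0
dx 1.5 dy -3.5 spin -7.0
dx 1.0 dy -4.0 spin -7.0
dx 1.0 dy -4.0 spin -7.0
dx 0.0 dy -4.5 spin -7.0
dx -0.0 dy -4.0 spin -7.0
dx -1.0 dy -4.0 spin -7.0
dx -1.0 dy -4.0 spin -7.0
dx -1.5 dy -4.0 spin -7.0
dx -2.0 dy -4.0 spin -7.0
dx -2.5 dy -3.5 spin -7.0
dx -2.5 dy -3.0 spin -7.0
dx -3.5 dy -3.0 spin -7.0
dx -3.5 dy -2.5 spin -7.0
dx -3.5 dy -2.5 spin -7.0
dx -4.0 dy -2.0 spin -7.0
dx -4.5 dy -1.0 spin -7.0
dx -4.0 dy -1.0 spin -7.0
dx -4.5 dy -0.5 spin -7.0
dx -4.5 dy -0.0 spin -7.0
dx -4.5 dy 0.5 spin -7.0
dx -4.5 dy 1.0 spin -7.0
dx -4.5 dy 1.5 spin -7.0
```

View pics/s12.png

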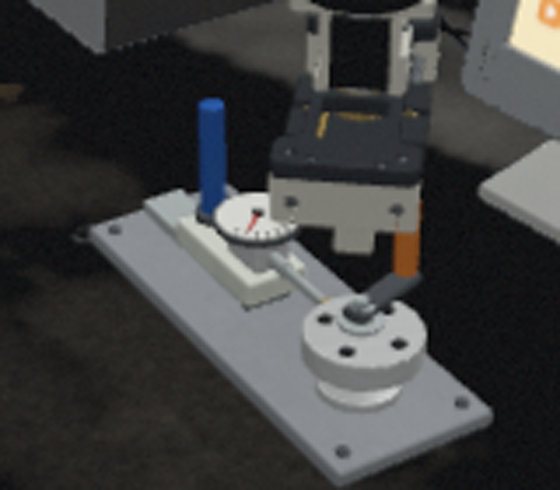

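Request:
{"op": "apply_moves", "data": {
  "commands": [
    {"dx":5.5,"dy":-7.5,"dz":0,"spin":0,"hand":1},
    {"dx":1.5,"dy":-2.5,"dz":0,"spin":0,"hand":1},
    {"dx":2.5,"dy":-4.5,"dz":0,"spin":-7,"hand":1},
    {"dx":1.5,"dy":-3.5,"dz":0,"spin":-7,"hand":1},
    {"dx":1,"dy":-4,"dz":0,"spin":-7,"hand":1}
  ]
}}

```text
t: 19.23
eef_pos: [0.539, -0.105, 0.2709]
ee_rot: [0.266, 1.57, 2.049]
force: [-5.1, 5.5, 3.4]
width: 0.0007
```

Request:
{"op": "apply_moves", "data": {
  "commands": [
    {"dx":1,"dy":-4,"dz":0,"spin":-7,"hand":1},
    {"dx":0,"dy":-4.5,"dz":0,"spin":-7,"hand":1},
    {"dx":0,"dy":-4,"dz":0,"spin":-7,"hand":1},
    {"dx":-1,"dy":-4,"dz":0,"spin":-7,"hand":1},
    {"dx":-1,"dy":-4,"dz":0,"spin":-7,"hand":1}
  ]
}}

```text
t: 19.85
eef_pos: [0.5387, -0.125, 0.271]
ee_rot: [-0.442, 1.568, 0.731]
force: [-0.7, 8.3, 0.9]
width: 0.0005
```

Request:
{"op": "apply_moves", "data": {
  "commands": [
    {"dx":-1.5,"dy":-4,"dz":0,"spin":-7,"hand":1},
    {"dx":-2,"dy":-4,"dz":0,"spin":-7,"hand":1},
    {"dx":-2.5,"dy":-3.5,"dz":0,"spin":-7,"hand":1},
    {"dx":-2.5,"dy":-3,"dz":0,"spin":-7,"hand":1},
    {"dx":-3.5,"dy":-3,"dz":0,"spin":-7,"hand":1}
  ]
}}

```text
t: 20.48
eef_pos: [0.5279, -0.1425, 0.2713]
ee_rot: [-0.294, 1.566, 0.269]
force: [3.7, 6.1, -3.0]
width: 0.0004
```

```bash
python3 - <<'E'
from h import *
s=status.get_state(); print(s['t'],s['eef_pos'],s['force'],s['q'][5])
Rt=R.from_euler('xyz',s['ee_rot']).as_matrix(); z=-Rt[:2,2]; q=stand(s['eef_pos'])+.016*np.array([z@X,z@U]); print(q,np.degrees(np.arctan2(q[1],q[0])))
f=viewer.grab_frame('scene')[190:330,250:410,::-1];g=viewer.grab_frame('side')[190:330,250:410,::-1]
cv2.imwrite('pics/s13.png',cv2.resize(np.hstack([f,g]),None,fx=2.5,fy=2.5,interpolation=2))
E
```

```text
20.475 [ 0.52791203 -0.14252557  0.27133107] [ 3.72909594  6.10272316 -2.95540925] -1.1014990223657504
[ 0.02200421 -0.03498551] -57.8320672160558
```

View pics/s13.png

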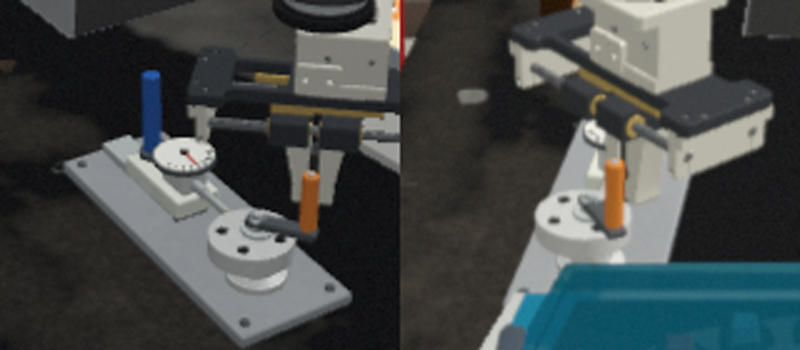

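Request:
{"op": "apply_moves", "data": {
  "commands": [
    {"dx":-3.5,"dy":-2.5,"dz":0,"spin":-7,"hand":1},
    {"dx":-3.5,"dy":-2.5,"dz":0,"spin":-7,"hand":1},
    {"dx":-4,"dy":-2,"dz":0,"spin":-7,"hand":1},
    {"dx":-4.5,"dy":-1,"dz":0,"spin":-7,"hand":1},
    {"dx":-4,"dy":-1,"dz":0,"spin":-7,"hand":1}
  ]
}}

```text
t: 21.2
eef_pos: [0.5089, -0.1521, 0.2715]
ee_rot: [0.07, 1.565, 0.022]
force: [6.5, -1.0, -4.8]
width: 0.0007
```

Request:
{"op": "apply_moves", "data": {
  "commands": [
    {"dx":-4.5,"dy":-0.5,"dz":0,"spin":-7,"hand":1},
    {"dx":-4.5,"dy":0,"dz":0,"spin":-7,"hand":1},
    {"dx":0,"dy":0,"dz":0,"spin":0,"hand":1},
    {"dx":0,"dy":0,"dz":0,"spin":0,"hand":1},
    {"dx":0,"dy":0,"dz":0,"spin":0,"hand":1}
  ]
}}

```text
t: 21.82
eef_pos: [0.4988, -0.1527, 0.2711]
ee_rot: [0.151, 1.568, -0.136]
force: [3.7, -1.4, 3.7]
width: 0.0002
```

```bash
python3 - <<'E'
from h import *
s=status.get_state(); print(s['t'],s['eef_pos'],s['force'],s['q'][5])
Rt=R.from_euler('xyz',s['ee_rot']).as_matrix(); z=-Rt[:2,2]; q=stand(s['eef_pos'])+.016*np.array([z@X,z@U]); print(q,np.degrees(np.arctan2(q[1],q[0])),np.degrees(np.arctan2(z@U,z@X)))
f=viewer.grab_frame('scene');cv2.imwrite('pics/scene14.png',f[:,:,::-1])
cv2.imwrite('pics/s14.png',cv2.resize(f[225:325,290:400,::-1],None,fx=6,fy=6,interpolation=2))
E
```

```text
21.825 [ 0.49880238 -0.1527053   0.2710895 ] [ 3.7281229  -1.38158509  3.66033898] -1.9378929572468406
[-0.00845503 -0.041054  ] -101.6373026788306 -179.84238680398985
```

View pics/s14.png

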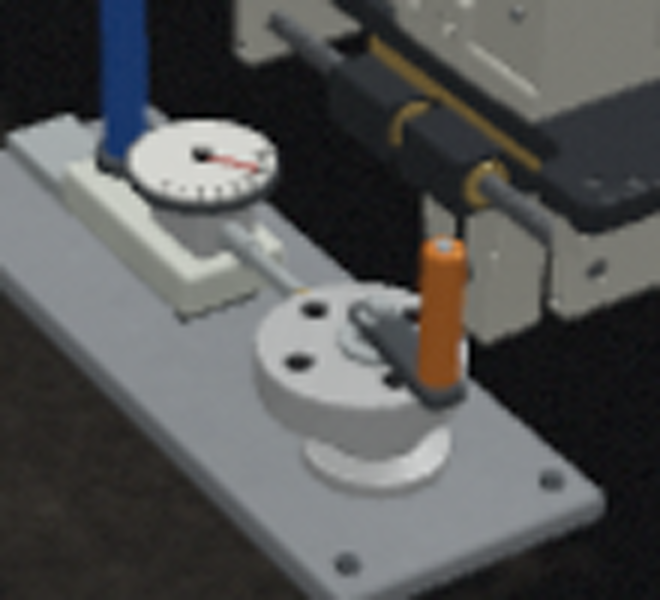

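```bash
python3 - <<'E'
from h import *
f=cv2.imread('pics/scene14.png')
cv2.imwrite('pics/d14.png',cv2.resize(f[240:262,308:340],None,fx=20,fy=20,interpolation=2))
for n,t in(('needle',(257,170)),('t24',(268,152)),('t0',(165,185)) ):
    a=needle('scene',(290+203/6,225+154/6),(290+t[0]/6,225+t[1]/6)); print(n,a)
E
```

```text
needle (np.float64(299.23355743031266), np.float64(0.02193511595125453))
t24 (np.float64(331.4735830187019), np.float64(0.02338914777665737))
t0 (np.float64(204.7341770003243), np.float64(0.02448473013138122))
```

View pics/d14.png

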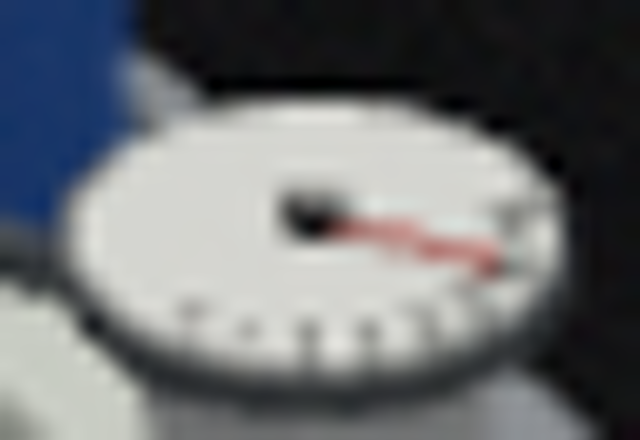

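Request:
{"op": "apply_moves", "data": {
  "commands": [
    {"dx":10,"dy":-3,"dz":0,"spin":0,"hand":1},
    {"dx":0,"dy":0,"dz":45,"spin":0,"hand":1},
    {"dx":0,"dy":0,"dz":42,"spin":10,"hand":1},
    {"dx":4,"dy":22,"dz":0,"spin":10,"hand":1},
    {"dx":4,"dy":22,"dz":0,"spin":10,"hand":1}
  ]
}}

```text
t: 22.5
eef_pos: [0.5157, -0.1113, 0.3569]
ee_rot: [2.599, 1.569, 2.839]
force: [-1.2, 1.3, 0.0]
width: 0.0004
```

Request:
{"op": "apply_moves", "data": {
  "commands": [
    {"dx":4,"dy":22,"dz":0,"spin":10,"hand":1},
    {"dx":4,"dy":22,"dz":0,"spin":10,"hand":1},
    {"dx":4,"dy":22,"dz":0,"spin":10,"hand":1},
    {"dx":4,"dy":22,"dz":0,"spin":10,"hand":1},
    {"dx":3,"dy":20,"dz":0,"spin":10,"hand":1}
  ]
}}

```text
t: 23.12
eef_pos: [0.5348, -0.0029, 0.3562]
ee_rot: [2.163, 1.568, -3.007]
force: [0.4, -0.5, 0.9]
width: 0.0002
```

Request:
{"op": "apply_moves", "data": {
  "commands": [
    {"dx":2,"dy":20,"dz":0,"spin":10,"hand":1},
    {"dx":0,"dy":0,"dz":0,"spin":0,"hand":1},
    {"dx":0,"dy":0,"dz":0,"spin":0,"hand":1},
    {"dx":0,"dy":0,"dz":0,"spin":0,"hand":1},
    {"dx":0,"dy":0,"dz":0,"spin":0,"hand":1}
  ]
}}

```text
t: 23.75
eef_pos: [0.5369, 0.0159, 0.3571]
ee_rot: [2.072, 1.571, -2.931]
force: [0.3, -1.0, -0.2]
width: 0.0006
```

```bash
python3 - <<'E'
from h import *
import pickle
s=status.get_state(); print(s['t'],s['eef_pos'],s['width'],s['force']); pickle.dump(s,open('s15.pkl','wb'))
f=viewer.grab_frame('wrist');cv2.imwrite('pics/w15.png',f[:,:,::-1])
a=f[0:280,240:420,::-1];cv2.imwrite('pics/w15c.png',cv2.resize(a[:200],(540,600),interpolation=2))
for nm in('w5','w15'):
    a=cv2.imread(f'pics/{nm}.png'); b=a[155:275,260:380]; cv2.imwrite(f'pics/{nm}d.png',cv2.resize(b,(600,600),interpolation=2))
E
```

```text
23.75 [0.53686134 0.01590893 0.35712365] 0.0006340658829358024 [ 0.25108075 -1.04217766 -0.21035503]
```

View pics/w15.png

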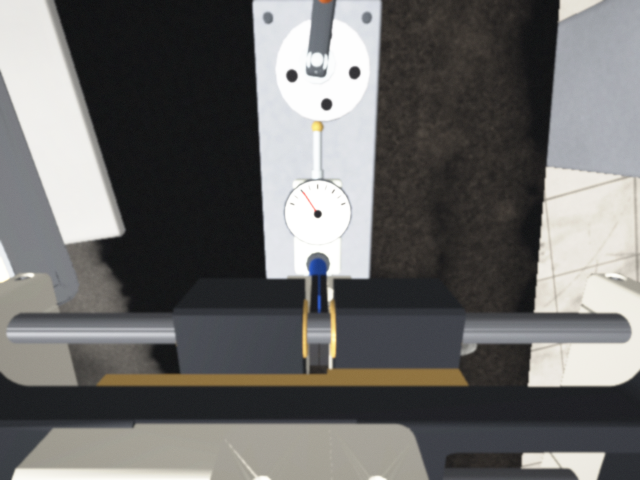

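View pics/w15d.png

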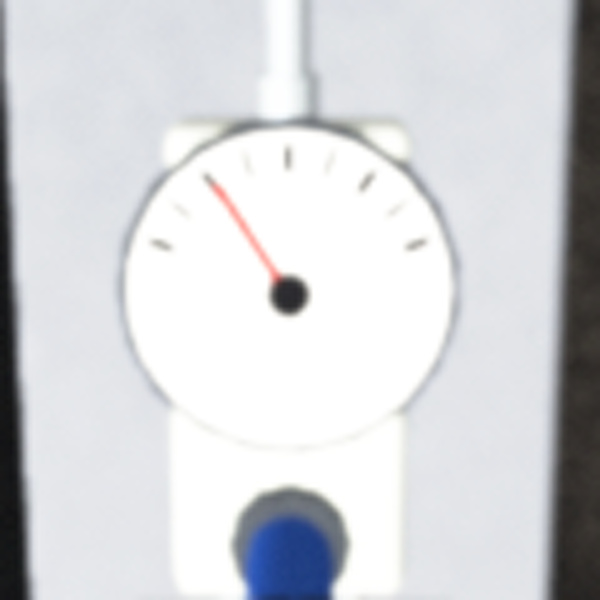

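View pics/w5d.png

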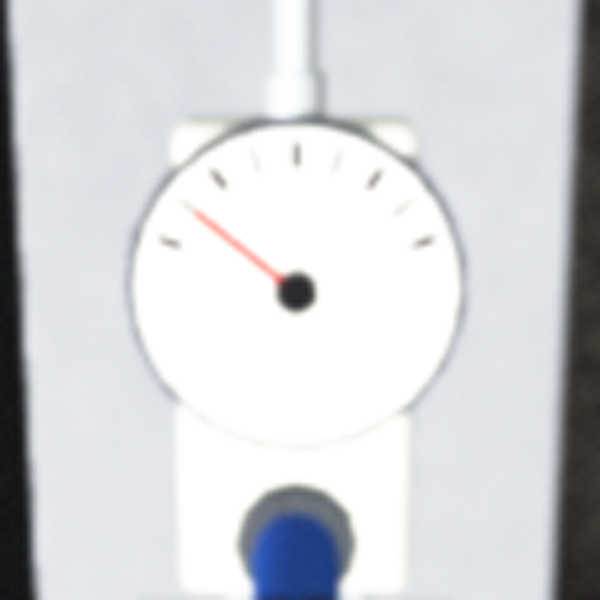

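```bash
python3 - <<'E'
import cv2
for nm in('w5','w15'):
    a=cv2.imread(f'pics/{nm}.png')[0:130,260:400]; cv2.imwrite(f'pics/{nm}e.png',cv2.resize(a,None,fx=4.5,fy=4.5,interpolation=2))
E
```

```text
(no output)
```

View pics/w5e.png

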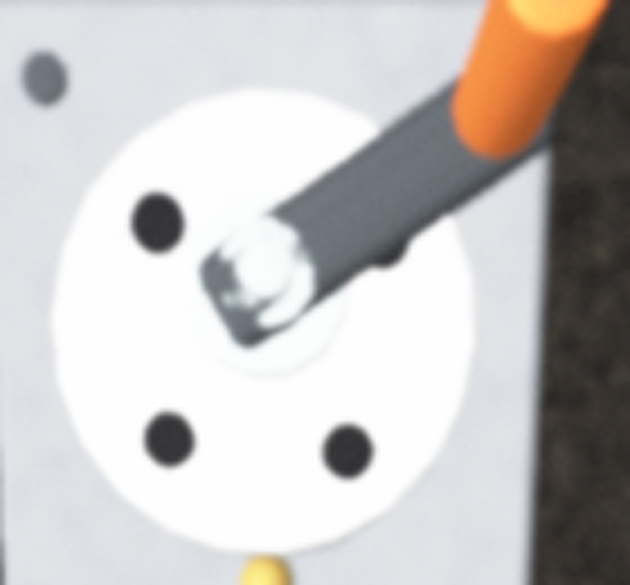

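View pics/w15e.png

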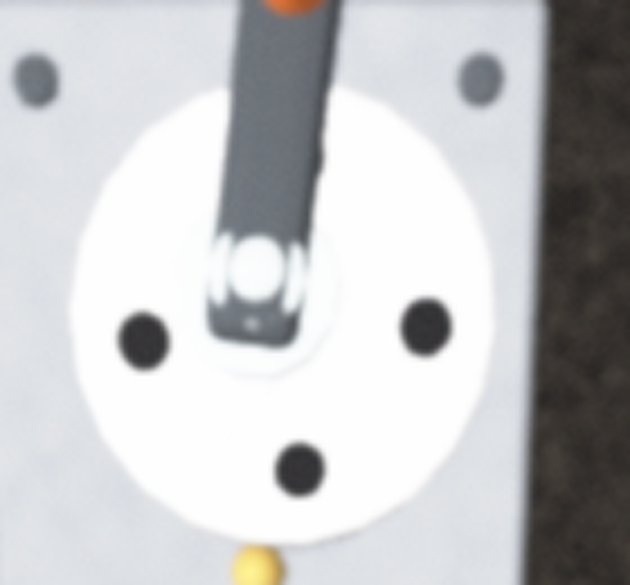

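```bash
sed -i 's/(h\[:,:,2\]>200)&(h\[:,:,1\]<40)/(h[:,:,2]>244)\&(h[:,:,1]<20)/' h.py; cat > dd.py <<'E'
from h import *
import pickle,sys
def ana(nm,sp,roi,arm,scr,ball,dial):
    s=pickle.load(open(sp,'rb'));c=cam('wrist',s); f=cv2.imread(f'pics/{nm}.png')[:,:,::-1].copy()
    e=lambda u,v:(260+u/4.5,v/4.5)
    w=discfit(f,c,roi); print(nm,'disc',w[0]*1000,w[1]*1000,w[2:])
    for a,b in arm:
        p,q=[stand(onz(c,*e(*k),.074)) for k in(a,b)]; d=q-p; print(' arm edge',np.degrees(np.arctan2(d[1],d[0])))
    for k in scr: print(' screw',stand(onz(c,*e(*k),.014))*1000)
    print(' ball',stand(onz(c,*e(*ball),.051))*1000,'dial',stand(onz(c,*dial,.076))*1000)
E
python3 - <<'E'
from dd import *
ana('w5','s5.pkl',(262,10,372,123),[((270,213),(455,83)),((310,305),(545,145))],[(45,78)],(266,580),(319.2,213.3))
ana('w15','s15.pkl',(262,10,374,122),[((215,235),(240,20)),((310,235),(336,20))],[(36,80),(481,80)],(257,570),(317.7,214))
E
```

```text
w5 disc [-0.89314274  6.36756637] 35.55719229053458 (np.int64(41), 41)
 arm edge -147.76326637659855
 arm edge -148.05162686959258
 screw [ 40.28358368 -44.79609141]
 ball [-1.90564363 46.87681989] dial [ -2.1150415  112.64650459]
w15 disc [-5.6125362   4.34274586] 35.60320263538926 (np.int64(40), 40)
 arm edge -97.91646125579167
 arm edge -97.19031764605927
 screw [ 40.34262695 -44.83314792]
 screw [-44.16422828 -44.8706816 ]
 ball [-1.66690052 44.74804013] dial [ -2.16545714 112.74263911]
```

Request:
{"op": "apply_moves", "data": {
  "commands": [
    {"dx":10,"dy":32,"dz":0,"spin":0,"hand":1},
    {"dx":10,"dy":32,"dz":0,"spin":0,"hand":1},
    {"dx":0,"dy":0,"dz":-30,"spin":0,"hand":1},
    {"dx":0,"dy":0,"dz":-30,"spin":0,"hand":1},
    {"dx":0,"dy":0,"dz":-29,"spin":0,"hand":1}
  ]
}}

```text
t: 24.42
eef_pos: [0.5569, 0.0803, 0.2674]
ee_rot: [-0.665, 1.571, 0.616]
force: [0.3, 0.1, 0.2]
width: 0.0006
```

Request:
{"op": "apply_moves", "data": {
  "commands": [
    {"dx":-2,"dy":-6,"dz":0,"spin":0,"hand":1},
    {"dx":-1,"dy":-4,"dz":0,"spin":0,"hand":1},
    {"dx":-0.6,"dy":-2,"dz":0,"spin":0,"hand":1},
    {"dx":-0.3,"dy":-1,"dz":0,"spin":0,"hand":1},
    {"dx":0,"dy":0,"dz":0,"spin":0,"hand":1}
  ]
}}

```text
t: 25.05
eef_pos: [0.5532, 0.0674, 0.2688]
ee_rot: [-0.813, 1.57, 0.469]
force: [0.6, 0.2, 0.3]
width: 0.0004
```

Request:
{"op": "apply_moves", "data": {
  "commands": [
    {"dx":-0.3,"dy":-1,"dz":0,"spin":0,"hand":1},
    {"dx":-0.3,"dy":-1,"dz":0,"spin":0,"hand":1},
    {"dx":0,"dy":0,"dz":0,"spin":0,"hand":1},
    {"dx":0,"dy":0,"dz":0,"spin":0,"hand":1},
    {"dx":0,"dy":0,"dz":0,"spin":0,"hand":1}
  ]
}}

```text
t: 25.68
eef_pos: [0.553, 0.0666, 0.2687]
ee_rot: [-0.533, 1.568, 0.75]
force: [-0.0, 6.6, 2.6]
width: 0.0004
```

Request:
{"op": "apply_moves", "data": {
  "commands": [
    {"dx":-0.3,"dy":-1,"dz":0,"spin":0,"hand":1},
    {"dx":0,"dy":0,"dz":0,"spin":0,"hand":1},
    {"dx":0,"dy":0,"dz":0,"spin":0,"hand":1},
    {"dx":0,"dy":0,"dz":0,"spin":0,"hand":1},
    {"dx":0,"dy":0,"dz":0,"spin":0,"hand":1}
  ]
}}

```text
t: 26.3
eef_pos: [0.5529, 0.0664, 0.2687]
ee_rot: [-0.46, 1.566, 0.823]
force: [0.0, 10.9, 1.5]
width: 0.0006
```

Request:
{"op": "apply_moves", "data": {
  "commands": [
    {"dx":-0.3,"dy":-1,"dz":0,"spin":0,"hand":1},
    {"dx":0,"dy":0,"dz":0,"spin":0,"hand":1},
    {"dx":0,"dy":0,"dz":0,"spin":0,"hand":1},
    {"dx":0,"dy":0,"dz":0,"spin":0,"hand":1},
    {"dx":0,"dy":0,"dz":0,"spin":0,"hand":1}
  ]
}}

```text
t: 26.92
eef_pos: [0.5528, 0.066, 0.2687]
ee_rot: [-0.411, 1.565, 0.871]
force: [-0.8, 16.3, 1.7]
width: 0.0004
```

Request:
{"op": "apply_moves", "data": {
  "commands": [
    {"dx":-0.2,"dy":-0.6,"dz":0,"spin":0,"hand":1},
    {"dx":0,"dy":0,"dz":0,"spin":0,"hand":1},
    {"dx":0,"dy":0,"dz":0,"spin":0,"hand":1},
    {"dx":0,"dy":0,"dz":0,"spin":0,"hand":1},
    {"dx":0,"dy":0,"dz":0,"spin":0,"hand":1}
  ]
}}

```text
t: 27.55
eef_pos: [0.5527, 0.0659, 0.2688]
ee_rot: [-0.407, 1.564, 0.876]
force: [-0.8, 18.6, 0.7]
width: 0.0003
```

```bash
python3 - <<'E'
from h import *
s=status.get_state(); print(s['t'],s['eef_pos'],s['force'])
f=viewer.grab_frame('wrist');cv2.imwrite('pics/w16.png',f[:,:,::-1])
a=cv2.imread('pics/w16.png')[70:270,220:420]; cv2.imwrite('pics/w16d.png',cv2.resize(a,(600,600),interpolation=2))
E
```

```text
27.55 [0.55269403 0.06586275 0.2687657 ] [-0.7951027  18.56180903  0.71052572]
```

View pics/w16d.png

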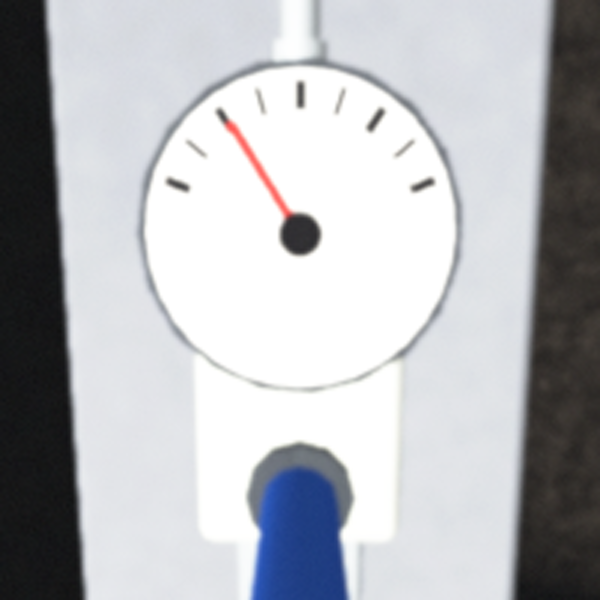

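```bash
python3 - <<'E'
from h import *
SH2=SH-.001*X
p=status.get_state()['eef_pos'][:2]
a=F(-98,150,34,SH2); print('start',a,'from now',(a-p)*1000)
N=11; th=np.linspace(-100,-142,N);n=np.linspace(150,130,N)
rows(a,[(*F(-98,150,22,SH2),0),(*F(-98,150,17,SH2),0)]+[(*F(th[i],n[i],16,SH2),(n[i]-n[i-1]) if i else 0) for i in range(0,N)])
E
```

```text
start [ 0.50820691 -0.1738548 ] from now [ -44.47938572 -239.7179804 ]
dx -8.0 dy 8.5 spin 0
dx -3.5 dy 4.0 spin 0
dx -2.0 dy 1.0 spin 0
dx -3.5 dy 1.5 spin -2.0
dx -3.0 dy 1.0 spin -2.0
dx -2.5 dy 1.5 spin -2.0
dx -3.0 dy 2.0 spin -2.0
dx -2.5 dy 1.5 spin -2.0
dx -2.5 dy 2.5 spin -2.0
dx -2.5 dy 2.0 spin -2.0
dx -2.0 dy 2.5 spin -2.0
dx -2.0 dy 2.5 spin -2.0
dx -1.5 dy 2.5 spin -2.0
```

Request:
{"op": "apply_moves", "data": {
  "commands": [
    {"dx":2,"dy":6,"dz":0,"spin":0,"hand":1},
    {"dx":4,"dy":13,"dz":0,"spin":0,"hand":1},
    {"dx":0,"dy":0,"dz":45,"spin":0,"hand":1},
    {"dx":0,"dy":0,"dz":43,"spin":0,"hand":1},
    {"dx":-8,"dy":-42,"dz":0,"spin":10,"hand":1}
  ]
}}

```text
t: 28.22
eef_pos: [0.5513, 0.0413, 0.3597]
ee_rot: [-1.246, 1.564, 0.217]
force: [0.9, -0.1, -1.4]
width: 0.0006
```

Request:
{"op": "apply_moves", "data": {
  "commands": [
    {"dx":-8,"dy":-42,"dz":0,"spin":10,"hand":1},
    {"dx":-8,"dy":-42,"dz":0,"spin":10,"hand":1},
    {"dx":-8,"dy":-43,"dz":0,"spin":10,"hand":1},
    {"dx":-8,"dy":-43,"dz":0,"spin":10,"hand":1},
    {"dx":-9,"dy":-43,"dz":0,"spin":10,"hand":1}
  ]
}}

```text
t: 28.85
eef_pos: [0.5084, -0.1744, 0.3561]
ee_rot: [1.417, 1.57, -2.531]
force: [0.3, 0.9, -0.2]
width: 0.0005
```

Request:
{"op": "apply_moves", "data": {
  "commands": [
    {"dx":0,"dy":0,"dz":-30,"spin":0,"hand":1},
    {"dx":0,"dy":0,"dz":-30,"spin":0,"hand":1},
    {"dx":0,"dy":0,"dz":-26,"spin":0,"hand":1},
    {"dx":0,"dy":0,"dz":0,"spin":0,"hand":1},
    {"dx":0,"dy":0,"dz":0,"spin":0,"hand":1}
  ]
}}

```text
t: 29.48
eef_pos: [0.5092, -0.1732, 0.271]
ee_rot: [-3.021, 1.57, -0.692]
force: [0.0, 0.4, -0.5]
width: 0.0004
```

```bash
python3 - <<'E'
from h import *
SH2=SH-.001*X
s=status.get_state();p=s['eef_pos'][:2]; print(s['t'],s['eef_pos'],s['force'],s['q'][5],pin_now(s)[2])
N=11; th=np.linspace(-100,-142,N);n=np.linspace(150,130,N)
rows(p,[(*F(-98,150,22,SH2),0),(*F(-98,150,17,SH2),0)]+[(*F(th[i],n[i],16,SH2),(n[i]-n[i-1]) if i else 0) for i in range(0,N)])
E
```

```text
29.475 [ 0.50923381 -0.17315362  0.2709778 ] [ 0.00201111  0.38637309 -0.4984282 ] 0.721435252734316 150.0814731356145
dx -9.5 dy 8.0 spin 0
dx -3.0 dy 3.5 spin 0
dx -2.0 dy 1.5 spin 0
dx -3.5 dy 1.0 spin -2.0
dx -3.0 dy 1.5 spin -2.0
dx -2.5 dy 1.5 spin -2.0
dx -3.0 dy 1.5 spin -2.0
dx -2.5 dy 2.0 spin -2.0
dx -2.5 dy 2.0 spin -2.0
dx -2.5 dy 2.5 spin -2.0
dx -2.0 dy 2.0 spin -2.0
dx -2.0 dy 2.5 spin -2.0
dx -1.5 dy 2.5 spin -2.0
```

Request:
{"op": "apply_moves", "data": {
  "commands": [
    {"dx":-9,"dy":8,"dz":0,"spin":0,"hand":1},
    {"dx":-3.5,"dy":3.5,"dz":0,"spin":0,"hand":1},
    {"dx":-2,"dy":1.5,"dz":0,"spin":0,"hand":1},
    {"dx":-3.5,"dy":1,"dz":0,"spin":-2,"hand":1},
    {"dx":-3,"dy":1.5,"dz":0,"spin":-2,"hand":1}
  ]
}}

```text
t: 30.1
eef_pos: [0.4887, -0.158, 0.271]
ee_rot: [-2.589, 1.567, -0.33]
force: [4.2, -6.1, -1.9]
width: 0.0007
```

Request:
{"op": "apply_moves", "data": {
  "commands": [
    {"dx":-2.5,"dy":1.5,"dz":0,"spin":-2,"hand":1},
    {"dx":-3,"dy":1.5,"dz":0,"spin":-2,"hand":1},
    {"dx":-2.5,"dy":2,"dz":0,"spin":-2,"hand":1},
    {"dx":-2.5,"dy":2,"dz":0,"spin":-2,"hand":1},
    {"dx":-2.5,"dy":2.5,"dz":0,"spin":-2,"hand":1}
  ]
}}

```text
t: 30.72
eef_pos: [0.4752, -0.1488, 0.2709]
ee_rot: [-2.752, 1.569, -0.668]
force: [2.2, -7.7, 0.7]
width: 0.0002
```

Request:
{"op": "apply_moves", "data": {
  "commands": [
    {"dx":-2,"dy":2,"dz":0,"spin":-2,"hand":1},
    {"dx":0,"dy":0,"dz":0,"spin":0,"hand":1},
    {"dx":0,"dy":0,"dz":0,"spin":0,"hand":1},
    {"dx":0,"dy":0,"dz":0,"spin":0,"hand":1},
    {"dx":0,"dy":0,"dz":0,"spin":0,"hand":1}
  ]
}}

```text
t: 31.35
eef_pos: [0.4728, -0.1463, 0.2704]
ee_rot: [-2.468, 1.57, -0.418]
force: [-0.5, -3.7, 3.4]
width: 0.0005
```

```bash
python3 - <<'E'
from h import *
s=status.get_state(); print(s['t'],s['eef_pos'],s['force'],pin_now(s))
q=pin_now(s)[0]+[1,0]; print(np.degrees(np.arctan2(q[1],q[0])))
f=viewer.grab_frame('side');g=viewer.grab_frame('scene');cv2.imwrite('pics/side17.png',f[:,:,::-1]);cv2.imwrite('pics/scene17.png',g[:,:,::-1])
a=np.hstack([cv2.resize(g[225:325,290:390,::-1],(400,400),interpolation=2),cv2.resize(f[220:320,290:390,::-1],(400,400),interpolation=2)]);cv2.imwrite('pics/s17.png',a)
E
```

```text
31.35 [ 0.47282994 -0.1462755   0.27037225] [-0.45913054 -3.67581453  3.42396976] (array([-30.3108933 , -30.77259313]), np.float64(-134.56693782674336), np.float64(134.07132945271485))
-133.60639388004412
```

View pics/s17.png

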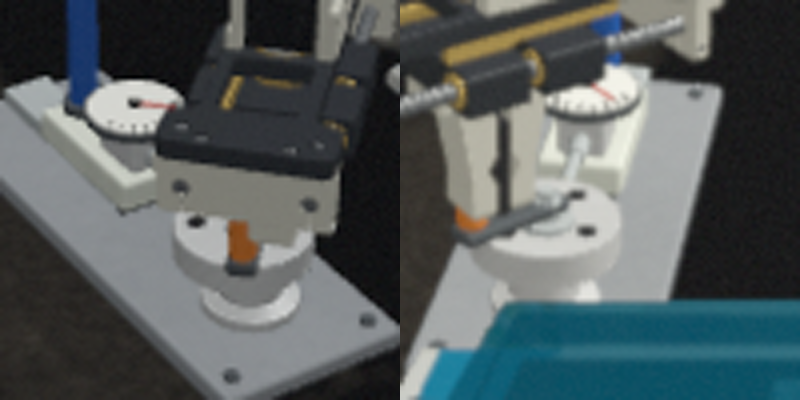

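```bash
python3 - <<'E'
from h import *
SH2=SH-.001*X
th=np.linspace(-133.6,-144,4);n=np.linspace(134,128,4)
rows(F(th[0],n[0],16,SH2),[(*F(th[i],n[i],16,SH2),-2) for i in range(1,4)])
E
```

```text
dx -1.5 dy 2.0 spin -2
dx -2.0 dy 2.0 spin -2
dx -1.0 dy 2.0 spin -2
```

Request:
{"op": "apply_moves", "data": {
  "commands": [
    {"dx":-1.5,"dy":2,"dz":0,"spin":-2,"hand":1},
    {"dx":-2,"dy":2,"dz":0,"spin":-2,"hand":1},
    {"dx":-1,"dy":2,"dz":0,"spin":-2,"hand":1},
    {"dx":0,"dy":0,"dz":0,"spin":0,"hand":1},
    {"dx":0,"dy":0,"dz":0,"spin":0,"hand":1}
  ]
}}

```text
t: 32.08
eef_pos: [0.468, -0.1402, 0.2701]
ee_rot: [1.009, 1.57, 2.954]
force: [-0.6, -2.9, 3.6]
width: 0.0003
```

Request:
{"op": "apply_moves", "data": {
  "commands": [
    {"dx":4,"dy":-10,"dz":0,"spin":0,"hand":1},
    {"dx":0,"dy":0,"dz":45,"spin":0,"hand":1},
    {"dx":0,"dy":0,"dz":41,"spin":0,"hand":1},
    {"dx":16,"dy":41.5,"dz":0,"spin":-9.5,"hand":1},
    {"dx":16,"dy":41.5,"dz":0,"spin":-9.5,"hand":1}
  ]
}}

```text
t: 32.7
eef_pos: [0.5045, -0.0667, 0.3565]
ee_rot: [-0.689, 1.569, 0.918]
force: [0.4, 0.9, 0.2]
width: 0.0003
```

Request:
{"op": "apply_moves", "data": {
  "commands": [
    {"dx":16,"dy":41.5,"dz":0,"spin":-9.5,"hand":1},
    {"dx":16,"dy":41.5,"dz":0,"spin":-9.5,"hand":1},
    {"dx":0,"dy":0,"dz":0,"spin":0,"hand":1},
    {"dx":0,"dy":0,"dz":0,"spin":0,"hand":1},
    {"dx":0,"dy":0,"dz":0,"spin":0,"hand":1}
  ]
}}

```text
t: 33.33
eef_pos: [0.5359, 0.0149, 0.3559]
ee_rot: [1.791, 1.57, 3.073]
force: [-0.1, 0.3, 0.4]
width: 0.0006
```

```bash
python3 - <<'E'
from h import *
import pickle
s=status.get_state(); print(s['t'],s['eef_pos'],s['force'],pin_now(s)); pickle.dump(s,open('s18.pkl','wb'))
f=viewer.grab_frame('wrist');cv2.imwrite('pics/w18.png',f[:,:,::-1])
a=f[:,:,::-1]; b=cv2.resize(a[155:275,260:380],(540,540),interpolation=2);cv2.imwrite('pics/w18d.png',b)
cv2.imwrite('pics/w18e.png',cv2.resize(a[0:130,260:400],None,fx=4.5,fy=4.5,interpolation=2))
E
```

```text
33.325 [0.53585461 0.01494962 0.35593752] [-0.12332836  0.29919452  0.39687027] (array([ -4.85959582, 146.2429017 ]), np.float64(91.90321658114368), np.float64(90.05507303077042))
```

View pics/w18d.png

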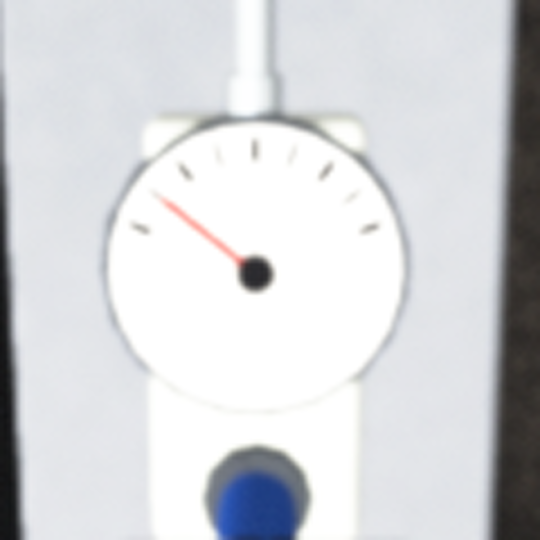

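View pics/w18e.png

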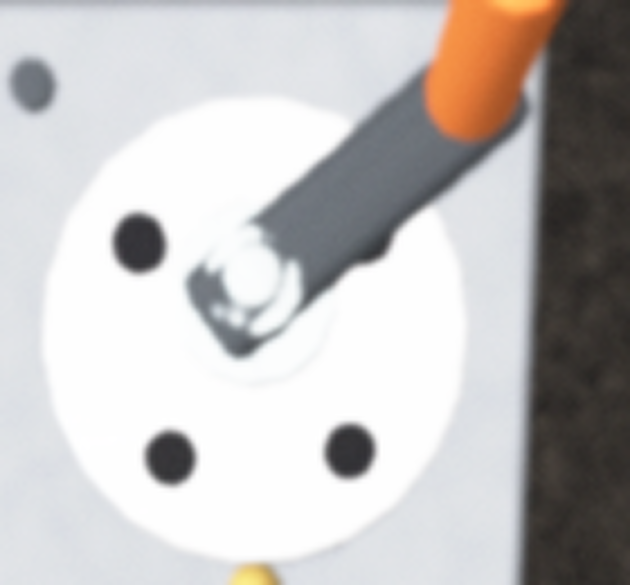

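```bash
cat >> dd.py <<'E'
def ndl(nm,sp,roi=(280,175,360,250)):
    s=pickle.load(open(sp,'rb'));c=cam('wrist',s); f=cv2.imread(f'pics/{nm}.png')[:,:,::-1].astype(float)
    x0,y0,x1,y1=roi; a=f[y0:y1,x0:x1]; w=np.clip(np.minimum(a[:,:,0]-a[:,:,1],a[:,:,0]-a[:,:,2])-15,0,None)
    g=np.clip(90-a.max(2),0,None)  # dark hub
    cx,cy=roi[0]+np.array([0,0]);
    ys,xs=np.mgrid[y0:y1,x0:x1]
    # hub: dark near red
    rc=np.array([(w*xs).sum(),(w*ys).sum()])/w.sum()
    m=(np.hypot(xs-rc[0],ys-rc[1])<22); g=g*m; h=np.array([(g*xs).sum(),(g*ys).sum()])/g.sum()
    H=stand(onz(c,*h,.076)); P=np.array([stand(onz(c,u,v,.076))-H for u,v in zip(xs[w>0],ys[w>0])]); W=w[w>0]
    d=(P*W[:,None]).sum(0); ang=np.degrees(np.arctan2(d[1],d[0]))%360
    r=np.radians(ang-201.25); print(nm,'hub px',h.round(2),'needle',ang.round(1),'rad',r.round(3),'mm',(r/.15).round(2)); return r
E
python3 - <<'E'
from dd import *
ndl('w5','s5.pkl');ndl('w15','s15.pkl');ndl('w18','s18.pkl')
ana('w18','s18.pkl',(262,10,374,125),[((255,215),(425,72)),((300,312),(520,125))],[(33,85)],(254,590),(316.7,216))
E
```

```text
w5 hub px [318.9  213.07] needle 321.2 rad 2.093 mm 13.95
w15 hub px [317.37 213.65] needle 303.2 rad 1.779 mm 11.86
w18 hub px [316.35 215.39] needle 320.6 rad 2.083 mm 13.89
w18 disc [-1.45963687  6.21166147] 35.60998398950498 (np.int64(35), 35)
 arm edge -143.04894359932408
 arm edge -142.12272330087575
 screw [ 40.22057066 -44.78672317]
 ball [-1.80260152 47.05632498] dial [ -2.12908841 112.92230631]
```

```bash
python3 - <<'E'
from dd import *
f=viewer.grab_frame('scene'); cv2.imwrite('pics/scene19.png',f[:,:,::-1])
a=cv2.imread('pics/scene0.png').astype(int);b=cv2.imread('pics/scene19.png').astype(int)
for n,(x0,y0,x1,y1) in dict(bottle=(195,185,230,235),tape=(405,345,465,400)).items(): print(n,abs(a-b)[y0:y1,x0:x1].mean())
ndl('w16','s15.pkl',(280,85,360,165))
s=status.get_state();print(s['t'],s['force'])
E
```

```text
bottle 1.7512380952380953
tape 1.4832323232323232
w16 hub px [317.14 143.21] needle 303.9 rad 1.792 mm 11.95
33.425 [-0.32767047 -0.02454599  0.21333094]
```

View pics/scene19.png

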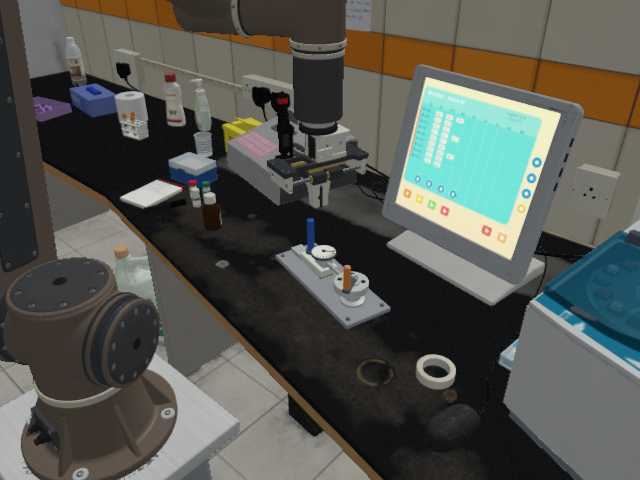

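The bottle (212,212) and tape (436,371) are where they started. The arm is clear of everything, the gauge is home, and the crank stands at the highest reading, so I'm handing in.

```bash
python3 - <<'E'
from station import arm
print(arm.job_done())
E
```

```text
the job is handed in; nothing more can be done
None
```

I pushed the gauge home and turned the crank clockwise with closed fingers, through the lowest reading and on to the highest. I handed the job in at about 33.5 s with the arm clear of everything.

- **Gauge home:** The slide met a firm stop on the first push. I pushed again partway through the crank turn, up to 18.6 N, and the reading stayed at about 1.8 rad. That 18.6 N was the highest force I read. I took readings only at the end of each move, but all were under 25 N.
- **Crank:** It turned about 355°, in three pushes. It now stands at about -143° by the arm edges. Two estimates of the peak, one from the needle readings and one from the eccentric's centre, give -147° and -146°. A less certain shaft position would allow about -139°. That leaves the crank about 3–4° from the peak, which costs less than 0.02 mm of reading, so I did not trim it further.
- **Lowest reading:** I did not read the needle at the lowest point. That it was passed follows from the crank angle, which went past the computed low at about +33°.
- **Reading that disagrees:** The final needle reading is about 2.08 rad (13.9 mm), roughly 0.6 mm below the nominal 14.5 mm. The dial also measured about 0.3–0.6 mm further back than nominal. I put this down to unit variation and camera calibration, because the second push would not move the gauge.
- **Bottle and tape roll:** The last scene picture shows both unchanged from the first.

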